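# Bolt down the ring ejector, feed the core rings past its sprung flap and start it

## Robot

A 6-joint arm with a two-finger parallel gripper is mounted at the origin on the work surface. World frame = base frame: x ahead of the robot, y to its left, z up, the work surface at z = 0. Lengths are in mm, angles in rad, forces in N, time in s.
With the tool pointing down it reaches from about 300 to 750 mm from the base axis. Payload 8.5 kg.
Tool frame: the origin (TCP) lies midway between the tips of the shut fingers; the grasp point (between the pads) lies 19 mm behind it; z points along the fingers, x is the direction in which the jaws open and shut, and the axes are right-handed (so a half turn about z gives the same grasp; the last joint's range is limited). The gripper opens to 85 mm and grips with 20 to 120 N. Pads are 22 mm wide; open, the fingers measure 114 mm over their backs; the gripper's body (76 mm by 85 mm) begins 54 mm behind the grasp point. The pads swing forward as they close: fully open they stand 13 mm farther back than shut.
Start: joints at [-1.52, 0.381, 1.297, -0, 1.464, -0.215], TCP at [144.47, -530.668, 231.322] pointing down, gripper open.
Joint ranges: [-3.11, 3.11], [-0.89, 2.33], [0.22, 2.48], [-1.42, 4.56], [0.17, 2.85], [-2.88, 2.88]. Speed limits (rad/s): [2.39, 2.39, 3.14, 3.14, 3.14, 3.14].

## Interface

Orientations are given as a 3x3 rotation matrix whose columns are the frame's x, y, z axes.
In Python, from workcell import ctrl gives the robot as it stands. The module is installed in compiled form; this text tells all that it offers.
- The arm moves only by the tool step_arm, never from a script. Its argument "steps" is one flat list of numbers, 5 for each row, row after row: the shift along the tool's x, y, z in cm, then the turn about the tool's z in degrees, then the opening, from 0 (shut) to 1 (fully open). In form: [tx, ty, tz, twist, jaw, tx, ty, tz, twist, jaw, ...]. A call has 1 to 8 rows; each row is the pose to reach, as a shift and turn from the pose commanded when the call began, along the tool's axes at that moment; what a row does not reach only later rows make up. A row lasts 1/12 s, in which the tool goes at most 41.7 mm and 7.16 degrees, less where a joint would pass 70% of its speed; a pose out of reach is approached as far as the arm can. A call with a gripper value outside its range is refused whole. The fingers move at their own pace and stop on an object; the grip force is fixed at half the most. Time passes only in rows, so rows that repeat a pose let the fingers close. It gives the time, the measured TCP pose, the force and the opening at its end, in the units of the state.
- ctrl.read_state(): the state, without advancing time (a new reading comes with each control period).
- ctrl.read_camera(name): name is "scene" or "side" or "wrist"; returns a dict with "image" (420x560x3 uint8, red, green, blue), "range_z" (420x560 float32, mm along the optical axis (not along the pixel's ray), 0 where there is no reading), "mtx" (3x3 intrinsics, pixels), "rvec" (rotation vector, rad) and "tvec" (3), from world to camera coordinates, as OpenCV has them. Camera axes: x right, y down, z forward; pixel columns grow to the right and rows downward; lengths in mm; the calibration is good to about 2 mm. A picture is of the moment at which its call begins.
- ctrl.finish_job(): hands the job in, once; it reports no verdict.
The state is a dict: "clock": time; "joint_pos": joint angles; "qvel": joint speeds; "joint_efforts": joint torques, N m; "ee_pos": TCP position; "tool_rot": TCP orientation; "wrist_force": force on the tool from outside, world axes, zero at the start; "ft_torque": the same for the moment, N m; "width": finger opening in mm.
Only numpy, scipy, OpenCV 4.12 (cv2) and the standard library are available. Lean on these libraries where they do the work, as an engineer would, in place of code of your own. Each camera call takes 0.05 s, during which the arm holds its last target.

## Task

Make the ring ejector ready and start it: first turn its three captive bolt knobs clockwise to their end stops, in order from the one at the machine's front to the one at the back. Then push every chrome core ring on the mat down past the sprung flap in the machine's top so that it stays in the chamber below and the flap shuts again, and when all the rings are in, press the big red button fully down and let it come back up. Leave the black cap, the brass weight and the glass dish where they stand.

Things in the scene. Friction and masses are not known exactly. Their poses are not given: they have to be found in the camera images.
- ejector: Ring ejector, a fixed grey box 300 mm (its x) by 320 mm (its y), 215 mm high, standing on the 3 mm mat. Origin at mat level under the middle of the knob row's x (body from x = -120 to +180, y = -160 to +160 mm), z up, -x is its front (towards the robot at yaw 0). Its flat top, 215 mm above the origin, carries knobs, red button and flap.
- chamber (a point): middle of the ridge of the polished steel floor of the feed chamber under the flap, ejector frame (50, 77.5, 64) mm; the floor falls 16 degrees to the back and 16 degrees to both sides of the ridge. Inside, the chamber runs from x = -70 to +170 and y = 5 to 150 mm; its back wall is a clear window. A ring is loaded when its centre is in here and at least 45 mm below the machine's top.
- flap_centre (a point): centre of the closed flap's upper face, level with the machine's top: ejector frame (-12.5, 80, 215) mm. The opening under the flap is 115 mm along the ejector's x by 132 mm along its y. Behind it (+x) a 4 mm thick, 132 mm deep lip continues the top; the chamber runs on 125 mm under the lip.
- flap (a joint): sprung flap, an aluminium plate 111 by 126 by 3 mm, flush with the top, hinged along its front (-x) edge: 0 = shut, grows as its back edge swings down into the chamber, stop at 1.45 rad. A spring always returns it: net 0.16 N m when shut, about 0.34 wide open (3 to 8 N where pushed). A ring laid on it just stays on top.
- flap_hinge (a point): middle of the flap's hinge line (front edge of the flap, level with the top, along the ejector's y). To pass, a ring must be pushed down at the flap's centre until its underside is 45 mm or more below the top and let go there: it then drops or is shed backwards under the lip, and the flap shuts as the hand leaves.
- knob_front (a joint): angle of the captive bolt knob (nearest the machine's front; ejector frame x = -75 mm, y = -115 mm, on the top): 0 = slack, grows clockwise seen from above, end stop (tight) at 1.35 rad; starts somewhere between 0 and 0.3; counts as tight above 1.25. Stays where it is left; needs about 0.06 N m.
- knob_front_grip (a point): grip point of that knob, on its axis, 37 mm above the machine's top: a black bar 42 mm long, 14 mm thick and 32 mm high (its top is 7 mm above this point), on a disc of 44 mm. At angle 0 the bar lies along the ejector's x; this frame turns with the bar (its x along the bar). Knob axes are 75 mm apart.
- knob_middle (a joint): angle of the captive bolt knob (the middle one; ejector frame x = 0 mm, y = -115 mm, on the top): 0 = slack, grows clockwise seen from above, end stop (tight) at 1.35 rad; starts somewhere between 0 and 0.3; counts as tight above 1.25. Stays where it is left; needs about 0.06 N m.
- knob_middle_grip (a point): grip point of that knob, on its axis, 37 mm above the machine's top: a black bar 42 mm long, 14 mm thick and 32 mm high (its top is 7 mm above this point), on a disc of 44 mm. At angle 0 the bar lies along the ejector's x; this frame turns with the bar (its x along the bar). Knob axes are 75 mm apart.
- knob_rear (a joint): angle of the captive bolt knob (nearest the machine's back; ejector frame x = 75 mm, y = -115 mm, on the top): 0 = slack, grows clockwise seen from above, end stop (tight) at 1.35 rad; starts somewhere between 0 and 0.3; counts as tight above 1.25. Stays where it is left; needs about 0.06 N m.
- knob_rear_grip (a point): grip point of that knob, on its axis, 37 mm above the machine's top: a black bar 42 mm long, 14 mm thick and 32 mm high (its top is 7 mm above this point), on a disc of 44 mm. At angle 0 the bar lies along the ejector's x; this frame turns with the bar (its x along the bar). Knob axes are 75 mm apart.
- start (a joint): large red push button, travel in m: 0 = up, 0.008 = fully down (6 N); springs back up; counts as pressed above 0.006.
- start_top (a point): middle of the red button's flat top (44 mm across), 24 mm above the machine's top when up, at ejector frame (-88, -30) mm; press straight down. It moves with the button.
- ring1_centre (a point): centre of chrome core ring 1 (half-way up, on its axis = z): plain steel ring, 60 mm outside, 52 mm inside, 25 mm high, about 0.14 kg, at the start lying flat on the mat; may be absent (None).
- ring2_centre (a point): centre of chrome core ring 2 (half-way up, on its axis = z): plain steel ring, 60 mm outside, 52 mm inside, 25 mm high, about 0.14 kg, at the start lying flat on the mat; may be absent (None).
- ring3_centre (a point): centre of chrome core ring 3 (half-way up, on its axis = z): plain steel ring, 60 mm outside, 52 mm inside, 25 mm high, about 0.14 kg, at the start lying flat on the mat; may be absent (None).
- ring4_centre (a point): centre of chrome core ring 4 (half-way up, on its axis = z): plain steel ring, 60 mm outside, 52 mm inside, 25 mm high, about 0.14 kg, at the start lying flat on the mat; may be absent (None).
- ring5_centre (a point): centre of chrome core ring 5 (half-way up, on its axis = z): plain steel ring, 60 mm outside, 52 mm inside, 25 mm high, about 0.14 kg, at the start lying flat on the mat; may be absent (None).
- cap_centre (a point): centre of the black bakelite cap, 60 mm across, 34 mm high, with a small grip stub on top; stands on the mat, to be left alone.
- weight_centre (a point): centre of the squat brass weight, 48 mm across, 42 mm high with a small knob; on the mat, to be left alone.
- dish_centre (a point): centre of the frosted glass dish, 88 mm across, 22 mm high; on the mat, to be left alone.
Not all that is in view belongs to the job. Leave any blue look-alike of the part that bears ring2_centre alone.

How it is judged (in metres and radians):
On the way, in this order (a step that is already met when the one before it is completed fails the run):
1. the front knob is turned to its end stop (value of joint knob_front above 1.25 rad), for 0.1 s.
2. then the middle knob (value of joint knob_middle above 1.25 rad), for 0.1 s.
3. then the rear knob (value of joint knob_rear above 1.25 rad), for 0.1 s.
4. all the rings are in the chamber and the flap is shut (z of each of ring1_centre, ring2_centre, ring3_centre, ring4_centre, ring5_centre in the frame of ejector below 0.17 m and x of ring1_centre in the frame of ejector between -0.075 and 0.175 m and y of ring1_centre in the frame of ejector between 0 and 0.155 m and x of ring2_centre in the frame of ejector between -0.075 and 0.175 m and y of ring2_centre in the frame of ejector between 0 and 0.155 m and x of ring3_centre in the frame of ejector between -0.075 and 0.175 m and y of ring3_centre in the frame of ejector between 0 and 0.155 m and x of ring4_centre in the frame of ejector between -0.075 and 0.175 m and y of ring4_centre in the frame of ejector between 0 and 0.155 m and x of ring5_centre in the frame of ejector between -0.075 and 0.175 m and y of ring5_centre in the frame of ejector between 0 and 0.155 m and value of joint flap below 0.1 rad), for 0.2 s.
5. the red button is pressed fully down (value of joint start above 0.006 m), for 0.05 s.
At the end, for the whole second after the job is handed in: every ring present lies in the chamber, its centre at least 45 mm below the machine's top, the flap is shut (under 0.1 rad), all three knobs are at their stops (over 1.25 of 1.35 rad), and the red button, once pressed, is up again (all of step 4 and value of joint start below 0.002 m and value of joint each of knob_front, knob_middle, knob_rear above 1.25 rad); the robot touches nothing.
It fails at once if a ring goes into the chamber before all three knobs are tight (((z of ring1_centre in the frame of ejector below 0.17 m and x of ring1_centre in the frame of ejector between -0.075 and 0.175 m and y of ring1_centre in the frame of ejector between 0 and 0.155 m) or (z of ring2_centre in the frame of ejector below 0.17 m and x of ring2_centre in the frame of ejector between -0.075 and 0.175 m and y of ring2_centre in the frame of ejector between 0 and 0.155 m) or (z of ring3_centre in the frame of ejector below 0.17 m and x of ring3_centre in the frame of ejector between -0.075 and 0.175 m and y of ring3_centre in the frame of ejector between 0 and 0.155 m) or (z of ring4_centre in the frame of ejector below 0.17 m and x of ring4_centre in the frame of ejector between -0.075 and 0.175 m and y of ring4_centre in the frame of ejector between 0 and 0.155 m) or (z of ring5_centre in the frame of ejector below 0.17 m and x of ring5_centre in the frame of ejector between -0.075 and 0.175 m and y of ring5_centre in the frame of ejector between 0 and 0.155 m)) and value of joint any of knob_front, knob_middle, knob_rear below 1.15 rad).
It fails at once if the red button is pressed down while a ring is still outside the chamber (value of joint start above 0.006 m and (y of any of ring1_centre, ring2_centre, ring3_centre, ring4_centre, ring5_centre in the frame of ejector below 0 m or z of any of ring1_centre, ring2_centre, ring3_centre, ring4_centre, ring5_centre in the frame of ejector above 0.175 m)).
It fails at once if the black cap is shifted more than 60 mm or tipped over (distance of cap_centre from where it was at the start of the episode above 0.06 m or angle between cap_centre's own z axis and vertical above 0.6 rad).
It fails at once if the brass weight is shifted more than 60 mm or tipped over (distance of weight_centre from where it was at the start of the episode above 0.06 m or angle between weight_centre's own z axis and vertical above 0.6 rad).
It fails at once if the glass dish is shifted more than 60 mm or tipped over (distance of dish_centre from where it was at the start of the episode above 0.06 m or angle between dish_centre's own z axis and vertical above 0.6 rad).
Of ring1, ring2, ring3, ring4, ring5 only 3 to 5 are there at a start; the rules pass over those that are not, and their reading is None.
At some moment in a run one of ring1, ring2, ring3, ring4, ring5 may be knocked a few centimetres aside while the robot is not near it.
It also fails if it takes over 210 s, if anything falls off the work surface, if the arm or the gripper's body presses on something with over 40 N, if the wrist force passes 120 N, or if a joint passes its speed limit or range.

## Working session

There is one attempt and no reset: what is moved stays moved. The work goes in short steps, Python scripts to look and compute and a tool call to move; the robot and the scene stay as the last step left them, time stands still between calls to the robot, and variables do not carry over. Pictures are saved under pics/ and viewed, and the job is handed in when it is done.

Besides the shell and the picture viewer there is one more tool, called after "Emit:" by a JSON object that holds its "op" and its "data". step_arm: Moves the arm, as the interface text tells. Its arguments: {"type":"object","properties":{"steps":{"type":"array"}},"required":["steps"]}

```bash
mkdir -p pics; cat > h.py <<'E'
import numpy as np, cv2
from workcell import ctrl
def cam(n):
    c=ctrl.read_camera(n); c['R']=cv2.Rodrigues(np.array(c['rvec'],float))[0]; c['t']=np.array(c['tvec'],float).ravel(); c['K']=np.array(c['mtx']); return c
def save(c,f): cv2.imwrite('pics/'+f,c['image'][:,:,::-1])
def ray(c,uv,z):
    d=c['R'].T@np.linalg.inv(c['K'])@np.array([uv[0],uv[1],1.]); o=-c['R'].T@c['t']
    return o+d*(z-o[2])/d[2]
def proj(c,p):
    q=c['K']@(c['R']@np.array(p,float)+c['t']); return q[:2]/q[2]
def cloud(c):
    Z=c['range_z']; v,u=np.indices(Z.shape); P=np.stack([u,v,np.ones_like(u)],-1)@np.linalg.inv(c['K']).T*Z[...,None]
    return (P-c['t'])@c['R']
E
python3 - <<'E'
from h import *
for n in ['scene','side','wrist']:
    c=cam(n); save(c,n+'0.png'); print(n,-c['R'].T@c['t'],c['R'][2])
s=ctrl.read_state(); print({k:np.round(v,3).tolist() for k,v in s.items()})
E
```

```text
scene [ 978.20886933 -780.83584873  885.69043716] [-0.38914016  0.67311982 -0.62887172]
side [   -3.41257912 -1091.73702311   869.63099372] [ 0.3848068   0.77427294 -0.50241929]
wrist [ 225.91602158 -507.64124883  373.52740369] [-0.31456459 -0.08338488 -0.94556654]
{'clock': 0.15, 'joint_pos': [-1.52, 0.381, 1.298, -0.0, 1.464, -0.215], 'qvel': [-0.001, -0.001, -0.003, 0.0, -0.0, 0.001], 'joint_efforts': [0.002, -44.862, -23.135, -0.0, 0.004, -0.0], 'ee_pos': [144.455, -530.472, 230.872], 'tool_rot': [[0.263, -0.965, -0.0], [-0.965, -0.263, 0.001], [-0.001, -0.0, -1.0]], 'wrist_force': [-0.027, -0.462, 0.026], 'ft_torque': [-0.021, 0.048, 0.051], 'width': 85.357}
```

View pics/scene0.png

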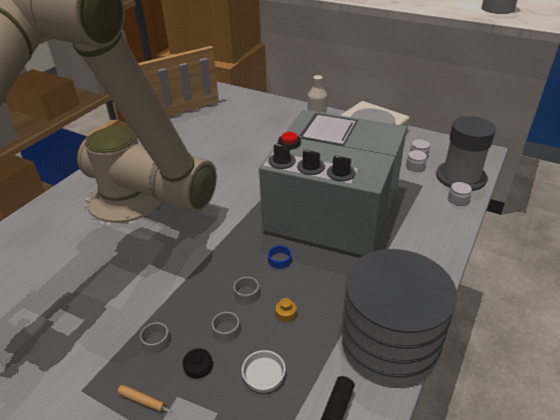

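View pics/side0.png

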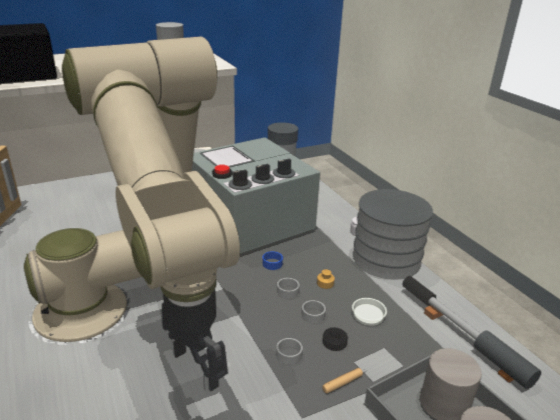

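View pics/wrist0.png

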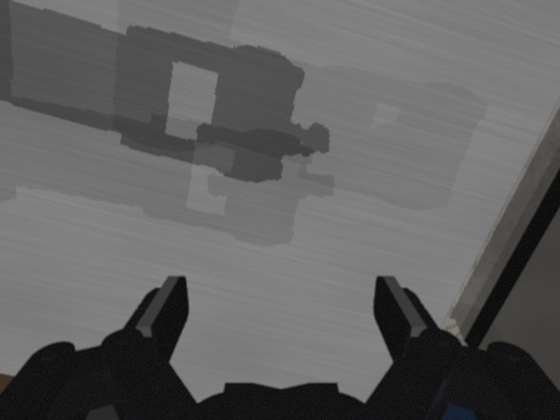

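The three chrome rings are at scene pixels (246,289), (225,326) and (154,337). The lookalikes are the blue ring (280,257), the dish (263,372), the black cap (197,363), the brass weight (286,309), and the jars off the mat at (420,150), (417,160) and (460,192). Next I'll measure positions.

```bash
python3 - <<'E'
from h import *
big=[]
for n in ['scene','side']:
    c=cam(n); P=cloud(c); im=c['image'].astype(int); ok=c['range_z']>0
    z=P[...,2]
    # top plane
    m=ok&(abs(z-218)<5)&(P[...,0]>300)&(P[...,1]>-400)&(P[...,0]<900)&(P[...,1]<300)
    k,l,st,cen=cv2.connectedComponentsWithStats(m.astype(np.uint8))
    i=1+np.argmax(st[1:,4]); mm=l==i
    r=cv2.minAreaRect(P[mm][:,:2].astype(np.float32)); print(n,'top',np.median(z[mm]),r,cv2.boxPoints(r).round(0).tolist())
    red=((im[...,0]>150)&(im[...,1]<60)&(im[...,2]<60)).astype(np.uint8)
    k,l,st,cen=cv2.connectedComponentsWithStats(red)
    for j in range(1,k):
        if st[j,4]>30:
            q=P[l==j]; tp=q[q[:,2]>238]; print(' red',cen[j],st[j,4],np.median(q,0), 'topcentre',(tp.min(0)+tp.max(0))/2, tp.max(0)-tp.min(0) if len(tp) else '')
    # things above mat 
    m=ok&(z>8)&(z<70)&(P[...,0]>200)&(P[...,0]<760)&(P[...,1]<-120)&(P[...,1]>-800)
    k,l,st,cen=cv2.connectedComponentsWithStats(m.astype(np.uint8))
    for j in range(1,k):
        if 80<st[j,4]<6000:
            q=P[l==j]; b=(q.min(0)+q.max(0))/2
            print('  ',cen[j].round(),st[j,4],'ctr',b.round(),'size',(q.max(0)-q.min(0)).round(),'zmax',q[:,2].max().round(),np.median(im[l==j],0))
    cv2.imwrite('pics/top_%s.png'%n,cv2.resize(c['image'][90:340,100:450,::-1] if n=='scene' else c['image'][130:380,180:430,::-1],None,fx=2.2,fy=2.2,interpolation=cv2.INTER_CUBIC))
E
```

```text
scene top 219.22763582219494 ((572.066650390625, 188.68202209472656), (300.9942932128906, 259.6823425292969), 7.391347408294678) [[406.0, 298.0], [440.0, 41.0], [738.0, 79.0], [705.0, 337.0]]
 red [288.91919192 135.58585859] 99 [457.33253323 176.70730287 243.22936066] topcentre [456.26188895 178.42975413 242.71154304] [36.88788738 41.04047794  5.92496468]
   [246. 289.] 377 ctr [ 515. -151.   20.] size [61. 62. 24.] zmax 32.0 [72. 69. 69.]
   [285. 309.] 390 ctr [ 626. -164.   29.] size [47. 45. 41.] zmax 49.0 [155. 110.  37.]
   [225. 325.] 415 ctr [ 531. -253.   20.] size [62. 77. 25.] zmax 33.0 [72. 69. 70.]
   [154. 336.] 453 ctr [ 408. -353.   21.] size [71. 70. 26.] zmax 34.0 [72. 70. 69.]
   [197. 363.] 713 ctr [ 528. -365.   25.] size [67. 60. 33.] zmax 41.0 [28. 26. 27.]
   [263. 370.] 1252 ctr [ 661. -318.   19.] size [87. 87. 22.] zmax 30.0 [181. 177. 170.]
   [142. 398.] 569 ctr [ 491. -480.   18.] size [121.  27.  21.] zmax 29.0 [161. 124.  79.]
side top 218.3147482974859 ((575.8187255859375, 187.82838439941406), (306.8711853027344, 256.87445068359375), 6.863911628723144
[... 334 characters left out ...]
] 284 ctr [ 516. -153.   19.] size [59. 66. 23.] zmax 31.0 [105. 105. 103.]
   [369. 310.] 524 ctr [ 663. -319.   18.] size [89. 87. 20.] zmax 28.0 [185. 188. 179.]
   [313. 310.] 327 ctr [ 531. -259.   20.] size [60. 65. 24.] zmax 32.0 [104. 105. 102.]
   [334. 338.] 458 ctr [ 533. -365.   24.] size [62. 62. 32.] zmax 40.0 [48. 47. 46.]
   [288. 350.] 378 ctr [ 414. -356.   20.] size [60. 62. 23.] zmax 31.0 [105. 105. 103.]
   [391. 388.] 1242 ctr [ 587. -576.   30.] size [185. 108.  45.] zmax 53.0 [76. 76. 74.]
   [342. 380.] 401 ctr [ 489. -479.   18.] size [115.  27.  19.] zmax 27.0 [197. 161. 112.]
   [464. 404.] 1559 ctr [ 664. -641.   39.] size [144. 182.  62.] zmax 70.0 [81. 77. 73.]
```

```bash
python3 - <<'E'
from h import *
for n in ['scene','side']:
    c=cam(n); P=cloud(c); im=c['image'].astype(int); ok=c['range_z']>0
    z=P[...,2]
    m=ok&(abs(z-218.5)<4)&(P[...,0]>300)&(P[...,1]>0)&(P[...,0]<900)&(P[...,1]<450)
    m=cv2.morphologyEx(m.astype(np.uint8),cv2.MORPH_OPEN,np.ones((3,3)))
    q=P[m>0][:,:2].astype(np.float32)
    r=cv2.minAreaRect(q); b=cv2.boxPoints(r); print(n,r,b.round(1).tolist())
    # knob tops z ~ 262
    m=(ok&(z>250)&(z<270)&(P[...,0]>400)&(P[...,0]<700)&(P[...,1]>20)&(P[...,1]<200)).astype(np.uint8)
    k,l,st,cen=cv2.connectedComponentsWithStats(m)
    for j in range(1,k):
        if st[j,4]>15:
            q=P[l==j]; zt=np.percentile(q[:,2],95); q=q[q[:,2]>258]
            if len(q)>5: print(' knob',cen[j],len(q),zt.round(1),cv2.minAreaRect(q[:,:2].astype(np.float32)))
E
```

```text
scene ((567.8881225585938, 224.5945587158203), (301.12408447265625, 328.2972717285156), 7.3953046798706055) [[397.5, 368.0], [439.70001220703125, 42.400001525878906], [738.2999877929688, 81.19999694824219], [696.0999755859375, 406.79998779296875]]
 knob [281.016 148.408] 71 264.6 ((478.7546691894531, 95.99699401855469), (15.765103340148926, 41.24397659301758), 82.53353118896484)
 knob [310.54887218 154.11278195] 82 264.5 ((553.7023315429688, 103.93610382080078), (41.29800796508789, 16.62616539001465), 0.8721145987510681)
 knob [341.04316547 159.96402878] 87 264.4 ((627.7960815429688, 113.68537902832031), (41.584842681884766, 17.636926651000977), 3.569695234298706)
side ((571.1864013671875, 225.1993408203125), (304.4243469238281, 328.1453552246094), 7.173040866851807) [[399.70001220703125, 369.0], [440.70001220703125, 43.400001525878906], [742.7000122070312, 81.4000015258789], [701.7000122070312, 407.0]]
 knob [283.26027397 161.82191781] 40 263.0 ((629.3372802734375, 112.1337890625), (18.73734474182129, 39.13626480102539), 79.05968475341797)
 knob [261.97560976 167.06097561] 41 263.7 ((555.9999389648438, 102.96858215332031), (23.349584579467773, 38.160091400146484), 87.25941467285156)
 knob [238.97560976 172.67073171] 45 263.0 ((478.77069091796875, 90.99851989746094), (19.928142547607422, 39.34708786010742), 78.7635269165039)
```

View pics/top_scene.png

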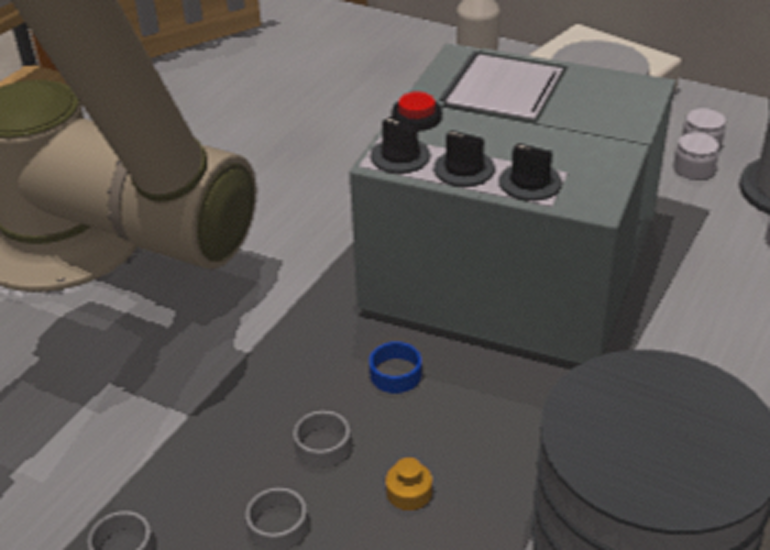

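View pics/top_side.png

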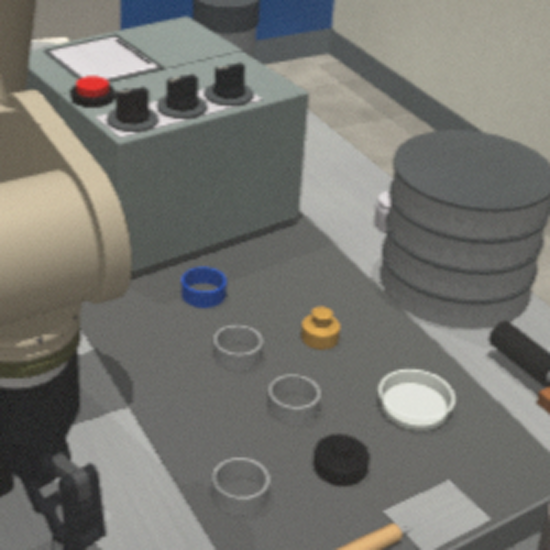

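```bash
cat >> h.py <<'E'
PSI=np.radians(7.2); O=np.array([539.7,217.3,3.])
RE=np.array([[np.cos(PSI),-np.sin(PSI),0],[np.sin(PSI),np.cos(PSI),0],[0,0,1]])
def ej(x,y,z): return O+RE@np.array([x,y,z],float)
def go(p,ang=None):
    """tool-axis shift (cm) and twist (deg) from measured pose to world TCP p, tool-x world angle ang deg"""
    s=ctrl.read_state(); R=np.array(s['tool_rot']); d=R.T@(np.array(p,float)-s['ee_pos'])/10
    a=np.degrees(np.arctan2(R[1,0],R[0,0])); tw=0 if ang is None else (a-ang+180)%360-180
    print('clk',round(s['clock'],2),'pos',np.round(s['ee_pos'],1),'ang',a.round(1),'w',round(s['width'],1),'q6',round(s['joint_pos'][5],2),'-> d cm',d.round(2),'twist',tw.round(1))
E
python3 - <<'E'
from h import *
go([144.5,-530.5,340]); print(ej(-75,-115,252))
go([*ej(-75,-115,0)[:2],340],82)
E
```

```text
Traceback (most recent call last):
  File "h.py", line 21, in go
    print('clk',round(s['clock'],2),'pos',np.round(s['ee_pos'],1),'ang',a.round(1),'w',round(s['width'],1),'q6',round(s['joint_pos'][5],2),'-> d cm',d.round(2),'twist',tw.round(1))
                                                                                                                                                                        ^^^^^^^^
AttributeError: 'int' object has no attribute 'round'
```

```bash
sed -i 's/tw=0 if/tw=np.float64(0) if/' h.py
python3 - <<'E'
from h import *
print(ej(-75,-115,252))
go([*ej(-75,-115,0)[:2],340],82)
E
```

```text
[479.70471926  93.80681683 255.        ]
clk 0.35 pos [ 144.5 -530.6  231.2] ang -74.8 w 85.6 q6 -0.22 -> d cm [-51.45 -48.75 -10.86] twist -156.8
```

Emit:
{"op": "step_arm", "data": {"steps": [0,0,-11,0,1,0,0,-11,0,1,0,0,-11,-20,1,-51.5,-48.7,-11,-157,1,-51.5,-48.7,-11,-157,1,-51.5,-48.7,-11,-157,1,-51.5,-48.7,-11,-157,1,-51.5,-48.7,-11,-157,1]}}

```text
clock: 1.02
ee_pos: [243.2, -345.1, 341.3]
tool_rot: [[0.853, -0.522, 0.0], [-0.522, -0.853, -0.0], [0.0, 0.0, -1.0]]
wrist_force: [1.2, -0.1, -0.0]
width: 85.4
```

```bash
python3 -c "
from h import *
go([*ej(-75,-115,0)[:2],340],82)"
```

```text
clk 1.02 pos [ 243.2 -345.1  341.3] ang -31.5 w 85.4 q6 -0.69 -> d cm [ -2.75 -49.78   0.13] twist -113.5
```

Emit:
{"op": "step_arm", "data": {"steps": [-2.8,-49.8,0,-113,1,-2.8,-49.8,0,-113,1,-2.8,-49.8,0,-113,1,-2.8,-49.8,0,-113,1,-2.8,-49.8,0,-113,1,-2.8,-49.8,0,-113,1,-2.8,-49.8,0,-113,1,-2.8,-49.8,0,-113,1]}}

```text
clock: 1.68
ee_pos: [402.7, -52.1, 341.6]
tool_rot: [[0.9, 0.436, 0.001], [0.436, -0.9, -0.0], [0.001, 0.001, -1.0]]
wrist_force: [0.7, -1.6, 0.5]
width: 85.5
```

```bash
python3 -c "
from h import *
go([*ej(-75,-115,0)[:2],340],82)"
```

```text
clk 1.68 pos [402.7 -52.1 341.6] ang 25.8 w 85.5 q6 -0.87 -> d cm [13.3  -9.77  0.16] twist -56.2
```

Emit:
{"op": "step_arm", "data": {"steps": [13.3,-9.8,0,-56,1,13.3,-9.8,0,-56,1,13.3,-9.8,0,-56,1,13.3,-9.8,0,-56,1,13.3,-9.8,0,-56,1,13.3,-9.8,0,-56,1,13.3,-9.8,0,-56,1,13.3,-9.8,0,-56,1]}}

```text
clock: 2.35
ee_pos: [480.1, 91.8, 341.2]
tool_rot: [[0.141, 0.99, -0.0], [0.99, -0.141, -0.0], [-0.0, -0.0, -1.0]]
wrist_force: [0.7, 0.6, -0.2]
width: 85.0
```

```bash
python3 -c "
from h import *
go([*ej(-75,-115,0)[:2],340],82)
c=cam('wrist'); save(c,'w1.png')
for x in (-75,0,75): print(proj(c,ej(x,-115,259)))
P=cloud(c);z=P[...,2];m=((z>258)&(z<268)&(c['range_z']>0)).astype(np.uint8)
k,l,st,cen=cv2.connectedComponentsWithStats(m)
for j in range(1,k):
    if st[j,4]>200:
        q=P[l==j]; print(cen[j],st[j,4],cv2.minAreaRect(q[:,:2].astype(np.float32)),np.median(q[:,2]))
"
```

```text
clk 2.35 pos [480.1  91.8 341.2] ang 81.9 w 85.0 q6 -1.48 -> d cm [ 0.2  -0.07  0.12] twist -0.1
[281.80088806 219.75292145]
[306.54594321 304.80396587]
[327.18349021 375.73712469]
[286.92864222 217.29831516] 1009 ((479.78826904296875, 97.38090515136719), (13.741989135742188, 40.85845184326172), 82.74285888671875) 261.7713517541603
[310.95860285 302.20569211] 773 ((554.4000244140625, 106.97014617919922), (41.76565170288086, 13.97535228729248), 2.5471043586730957) 261.72220153359905
[330.97095436 368.92738589] 482 ((628.3427734375, 116.40532684326172), (42.44605255126953, 13.89413070678711), 2.668238878250122) 261.6607766577347
```

View pics/w1.png

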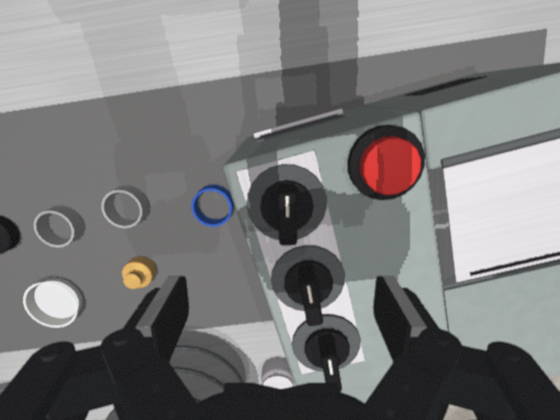

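```bash
sed -i 's/O=np.array(.*/O=np.array([540.,219.,3.])/' h.py; python3 -c "
from h import *
go([479.7,96,238],82.7)"
```

```text
clk 2.4 pos [480.1  91.6 341.2] ang 82.2 w 85.5 q6 -1.49 -> d cm [ 0.43 -0.1  10.32] twist -0.5
```

Emit:
{"op": "step_arm", "data": {"steps": [0.4,-0.1,3.5,0,1,0.4,-0.1,6.5,0,1,0.4,-0.1,9,0,1,0.4,-0.1,10.3,0,1,0.4,-0.1,10.3,0,1,0.4,-0.1,10.3,0,0.5,0.4,-0.1,10.3,0,0.3,0.4,-0.1,10.3,0,0.2]}}

```text
clock: 3.07
ee_pos: [480.3, 95.5, 239.6]
tool_rot: [[0.148, 0.989, 0.002], [0.989, -0.148, -0.0], [0.0, 0.002, -1.0]]
wrist_force: [-0.3, -0.1, 0.2]
width: 51.3
```

Emit:
{"op": "step_arm", "data": {"steps": [0,0,0,0,0.1,0,0,0,0,0,0,0,0,0,0,0,0,0,0,0,0,0,0,0,0]}}

```text
clock: 3.48
ee_pos: [480.2, 96.4, 239.1]
tool_rot: [[0.148, 0.989, 0.002], [0.989, -0.148, 0.002], [0.002, 0.002, -1.0]]
wrist_force: [1.1, 6.0, 3.1]
width: 12.7
```

```bash
python3 -c "
from h import *
go([479.7,96,238],82.7);s=ctrl.read_state();print(s['wrist_force'],s['ft_torque'])
c=cam('side');cv2.imwrite('pics/s1.png',cv2.resize(c['image'][100:280,150:350,::-1],None,fx=3,fy=3))"
```

```text
clk 3.48 pos [480.2  96.4 239.1] ang 81.5 w 12.7 q6 -1.47 -> d cm [-0.05 -0.05  0.11] twist -1.2
[1.07070955 5.99437217 3.12815485] [ 0.7771709  -0.07706744 -0.05597027]
```

View pics/s1.png

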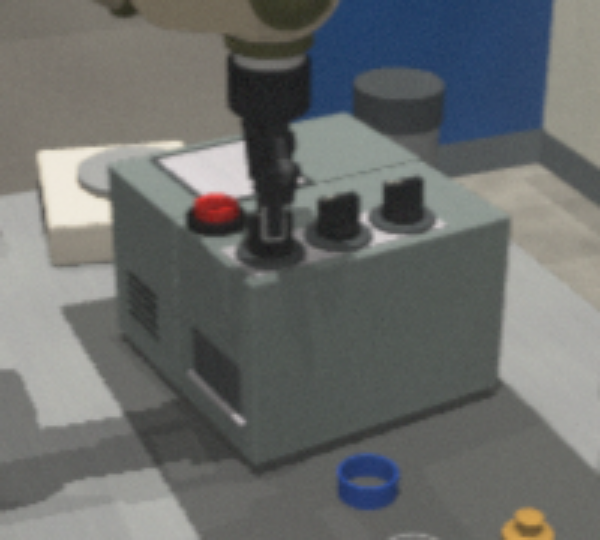

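Emit:
{"op": "step_arm", "data": {"steps": [0,0,0,7,0,0,0,0,14,0,0,0,0,21,0,0,0,0,28,0,0,0,0,35,0,0,0,0,42,0,0,0,0,49,0,0,0,0,56,0]}}

```text
clock: 4.2
ee_pos: [480.2, 96.6, 239.1]
tool_rot: [[0.905, 0.426, 0.002], [0.426, -0.905, 0.002], [0.003, -0.001, -1.0]]
wrist_force: [1.9, 6.6, 3.7]
width: 13.1
```

Emit:
{"op": "step_arm", "data": {"steps": [0,0,0,2,0,0,0,0,4,0,0,0,0,6,0,0,0,0,8,0,0,0,0,10,0,0,0,0,10,0,0,0,0,10,0]}}

```text
clock: 4.78
ee_pos: [480.3, 96.6, 239.2]
tool_rot: [[0.963, 0.271, 0.003], [0.271, -0.963, 0.002], [0.003, -0.001, -1.0]]
wrist_force: [1.7, 6.1, 4.3]
width: 13.0
```

```bash
python3 -c "
from h import *
go([479.7,96,238],7.3-77.3+90);s=ctrl.read_state();print(s['wrist_force'],s['ft_torque'])"
```

```text
clk 4.78 pos [480.3  96.6 239.2] ang 15.7 w 13.0 q6 -0.32 -> d cm [-0.08  0.05  0.12] twist -4.3
[1.65202943 6.0950689  4.32490655] [ 1.02578367 -0.21947804  1.89708952]
```

Emit:
{"op": "step_arm", "data": {"steps": [0,0,0,0,0.3,0,0,0,0,0.4,0,0,0,0,0.4,0,0,-3,0,0.4,0,0,-6,0,0.4,0,0,-8,0,0.4,0,0,-8,0,0.4]}}

```text
clock: 5.37
ee_pos: [480.8, 95.3, 322.3]
tool_rot: [[0.964, 0.267, 0.007], [0.267, -0.964, -0.0], [0.007, 0.002, -1.0]]
wrist_force: [0.9, 0.1, 0.9]
width: 33.9
```

```bash
python3 -c "
from h import *
go([554.6,105.5,318],92.5)"
```

```text
clk 5.37 pos [480.8  95.3 322.3] ang 15.5 w 33.9 q6 -0.32 -> d cm [7.38 0.99 0.49] twist -77.0
```

Emit:
{"op": "step_arm", "data": {"steps": [7.4,1,0,-77,0.7,7.4,1,0,-77,0.7,7.4,1,0,-77,0.7,7.4,1,0,-77,0.7,7.4,1,0,-77,0.7,7.4,1,0,-77,0.7,7.4,1,0,-77,0.7,7.4,1,0,-77,0.7]}}

```text
clock: 6.03
ee_pos: [553.6, 105.5, 317.4]
tool_rot: [[0.291, 0.957, -0.002], [0.957, -0.291, -0.0], [-0.001, -0.002, -1.0]]
wrist_force: [-0.1, -0.0, 0.1]
width: 59.7
```

Emit:
{"op": "step_arm", "data": {"steps": [0,0,0,-7,0.7,0,0,0,-14,0.7,0,0,0,-19,0.7,0,0,0,-19,0.7]}}

```text
clock: 6.37
ee_pos: [553.5, 105.4, 317.5]
tool_rot: [[-0.034, 0.999, -0.001], [0.999, 0.034, -0.0], [-0.0, -0.001, -1.0]]
wrist_force: [0.6, -0.6, 0.0]
width: 59.7
```

```bash
python3 -c "
from h import *
go([554.6,105.5,238],92.5)
c=cam('wrist'); save(c,'w2.png')
P=cloud(c);z=P[...,2];m=((z>258)&(z<268)&(c['range_z']>0)).astype(np.uint8)
k,l,st,cen=cv2.connectedComponentsWithStats(m)
for j in range(1,k):
    if st[j,4]>200:
        q=P[l==j]; print(cen[j],st[j,4],cv2.minAreaRect(q[:,:2].astype(np.float32)),np.median(q[:,2]))
"
```

```text
clk 6.37 pos [553.5 105.4 317.5] ang 91.9 w 59.7 q6 -1.63 -> d cm [0.   0.12 7.95] twist -0.6
[270.06338863 116.86492891] 1688 ((480.53509521484375, 97.47761535644531), (13.89553165435791, 41.846961975097656), 19.897438049316406) 261.7425694274208
[281.10922947 232.17442845] 1181 ((554.1759643554688, 106.68855285644531), (40.945247650146484, 13.54117202758789), 2.459388017654419) 261.7602795925651
[290.45586592 325.45027933] 895 ((628.4656982421875, 116.33025360107422), (42.303863525390625, 13.987881660461426), 2.3654205799102783) 261.73210284635405
```

View pics/w2.png

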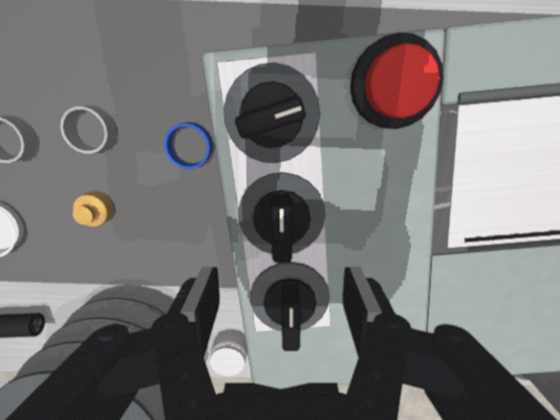

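The front knob, at pixel (270,117), now sits at about 77°, on its stop. The middle knob is at (281,232) and the jaws are aligned with it.

Emit:
{"op": "step_arm", "data": {"steps": [0.1,0.1,3,0,0.7,0.1,0.1,6,0,0.7,0.1,0.1,7.9,0,0.7,0.1,0.1,7.9,0,0.7,0.1,0.1,7.9,0,0.3,0.1,0.1,7.9,0,0,0.1,0.1,7.9,0,0,0.1,0.1,7.9,0,0]}}

```text
clock: 7.08
ee_pos: [555.3, 106.1, 241.0]
tool_rot: [[-0.03, 1.0, 0.003], [1.0, 0.03, -0.001], [-0.002, 0.003, -1.0]]
wrist_force: [-2.6, -6.3, 11.9]
width: 12.7
```

Emit:
{"op": "step_arm", "data": {"steps": [0,0,0,0,0,0,0,0,0,0,0,0,0,0,0]}}

```text
clock: 7.33
ee_pos: [555.2, 106.1, 241.0]
tool_rot: [[-0.03, 1.0, 0.003], [1.0, 0.03, -0.001], [-0.001, 0.003, -1.0]]
wrist_force: [-0.2, -2.7, 6.5]
width: 12.5
```

Emit:
{"op": "step_arm", "data": {"steps": [0,0,0,7,0,0,0,0,14,0,0,0,0,21,0,0,0,0,28,0,0,0,0,35,0,0,0,0,42,0,0,0,0,49,0,0,0,0,56,0]}}

```text
clock: 8.0
ee_pos: [555.1, 105.9, 241.0]
tool_rot: [[0.815, 0.579, 0.003], [0.579, -0.815, -0.002], [0.001, 0.003, -1.0]]
wrist_force: [-2.1, -4.0, 6.2]
width: 12.8
```

Emit:
{"op": "step_arm", "data": {"steps": [0,0,0,5,0,0,0,0,10,0,0,0,0,15,0,0,0,0,18,0,0,0,0,20,0,0,0,0,20,0,0,0,0,20,0]}}

```text
clock: 8.58
ee_pos: [555.1, 105.8, 241.1]
tool_rot: [[0.962, 0.274, 0.003], [0.274, -0.962, -0.003], [0.002, 0.003, -1.0]]
wrist_force: [-1.5, -6.3, 6.7]
width: 12.7
```

```bash
python3 -c "
from h import *
go([554.6,105.5,238],20);s=ctrl.read_state();print(s['wrist_force'],s['ft_torque'])"
```

```text
clk 8.58 pos [555.1 105.8 241.1] ang 15.9 w 12.7 q6 -0.3 -> d cm [-0.06  0.02  0.31] twist -4.1
[-1.45038316 -6.291277    6.70469232] [-1.02293203  0.33262647  1.78606194]
```

Middle knob is on its stop too (1.8 N m). On to the rear knob.

Emit:
{"op": "step_arm", "data": {"steps": [0,0,0,0,0.3,0,0,0,0,0.4,0,0,0,0,0.4,0,0,-3,0,0.4,0,0,-6,0,0.4,0,0,-8,0,0.4,0,0,-8,0,0.4]}}

```text
clock: 9.17
ee_pos: [555.7, 106.8, 323.8]
tool_rot: [[0.962, 0.272, 0.008], [0.272, -0.962, 0.0], [0.008, 0.002, -1.0]]
wrist_force: [0.4, -0.4, -0.1]
width: 33.8
```

```bash
python3 -c "
from h import *
go([629,115,318],92.4)"
```

```text
clk 9.17 pos [555.7 106.8 323.8] ang 15.8 w 33.8 q6 -0.29 -> d cm [7.27 1.21 0.64] twist -76.6
```

Emit:
{"op": "step_arm", "data": {"steps": [7.3,1.2,0,-77,0.7,7.3,1.2,0,-77,0.7,7.3,1.2,0,-77,0.7,7.3,1.2,0,-77,0.7,7.3,1.2,0,-77,0.7,7.3,1.2,0,-77,0.7,7.3,1.2,0,-77,0.7,7.3,1.2,0,-77,0.7]}}

```text
clock: 9.83
ee_pos: [628.2, 115.1, 318.3]
tool_rot: [[0.285, 0.958, -0.001], [0.958, -0.285, 0.0], [-0.0, -0.001, -1.0]]
wrist_force: [-0.0, -0.3, 0.0]
width: 59.5
```

Emit:
{"op": "step_arm", "data": {"steps": [0,0,0,-7,0.7,0,0,0,-14,0.7,0,0,0,-19,0.7,0,0,0,-19,0.7]}}

```text
clock: 10.17
ee_pos: [628.2, 115.1, 318.4]
tool_rot: [[-0.039, 0.999, -0.001], [0.999, 0.039, 0.0], [0.0, -0.001, -1.0]]
wrist_force: [-0.5, -0.0, 0.6]
width: 59.8
```

```bash
python3 -c "
from h import *
go([629,115,238],92.4)
c=cam('wrist'); save(c,'w3.png')
P=cloud(c);z=P[...,2];m=((z>258)&(z<268)&(c['range_z']>0)).astype(np.uint8)
k,l,st,cen=cv2.connectedComponentsWithStats(m)
for j in range(1,k):
    if st[j,4]>200:
        q=P[l==j]; print(cen[j],st[j,4],cv2.minAreaRect(q[:,:2].astype(np.float32)),np.median(q[:,2]))
"
```

```text
clk 10.17 pos [628.2 115.1 318.4] ang 92.3 w 59.8 q6 -1.61 -> d cm [-0.02  0.09  8.04] twist -0.1
[270.44023669 116.29940828] 1690 ((555.0293579101562, 106.92121887207031), (14.029123306274414, 41.783050537109375), 19.772199630737305) 261.7472084279431
[281.0166251  231.46633416] 1203 ((628.6865234375, 116.25982666015625), (41.238162994384766, 13.74936580657959), 2.768420457839966) 261.7648318942784
```

Emit:
{"op": "step_arm", "data": {"steps": [0,0.1,3,0,0.7,0,0.1,6,0,0.7,0,0.1,8.1,0,0.7,0,0.1,8.1,0,0.7,0,0.1,8.1,0,0.3,0,0.1,8.1,0,0,0,0.1,8.1,0,0,0,0.1,8.1,0,0]}}

```text
clock: 10.88
ee_pos: [629.8, 115.4, 240.2]
tool_rot: [[-0.036, 0.999, 0.003], [0.999, 0.036, 0.001], [0.001, 0.003, -1.0]]
wrist_force: [-1.8, 4.0, 12.5]
width: 12.3
```

Emit:
{"op": "step_arm", "data": {"steps": [0,0,0,0,0,0,0,0,0,0,0,0,0,0,0]}}

```text
clock: 11.13
ee_pos: [629.7, 115.4, 240.2]
tool_rot: [[-0.036, 0.999, 0.004], [0.999, 0.036, 0.001], [0.0, 0.004, -1.0]]
wrist_force: [-0.1, 2.6, 6.8]
width: 12.8
```

Emit:
{"op": "step_arm", "data": {"steps": [0,0,0,7,0,0,0,0,14,0,0,0,0,21,0,0,0,0,28,0,0,0,0,35,0,0,0,0,42,0,0,0,0,49,0,0,0,0,56,0]}}

```text
clock: 11.8
ee_pos: [629.5, 115.1, 240.2]
tool_rot: [[0.812, 0.584, 0.003], [0.584, -0.812, -0.0], [0.002, 0.002, -1.0]]
wrist_force: [-1.9, 0.1, 6.7]
width: 13.0
```

Emit:
{"op": "step_arm", "data": {"steps": [0,0,0,5,0,0,0,0,10,0,0,0,0,15,0,0,0,0,18,0,0,0,0,20,0,0,0,0,20,0,0,0,0,20,0]}}

```text
clock: 12.38
ee_pos: [629.4, 115.1, 240.2]
tool_rot: [[0.96, 0.28, 0.003], [0.28, -0.96, -0.001], [0.003, 0.001, -1.0]]
wrist_force: [-2.1, -1.2, 7.0]
width: 12.8
```

```bash
python3 -c "
from h import *
go([629,115,238],20);s=ctrl.read_state();print(s['wrist_force'],s['ft_torque'])"
```

```text
clk 12.38 pos [629.4 115.1 240.2] ang 16.3 w 12.8 q6 -0.29 -> d cm [-0.05  0.    0.22] twist -3.7
[-2.13977287 -1.17557199  6.98394706] [-0.18837013  0.34169137  1.71806875]
```

Emit:
{"op": "step_arm", "data": {"steps": [0,0,0,0,0.3,0,0,0,0,0.4,0,0,0,0,0.4,0,0,-3,0,0.4,0,0,-6,0,0.4,0,0,-10,0,0.4,0,0,-10,0,0.4]}}

```text
clock: 12.97
ee_pos: [630.3, 115.1, 346.3]
tool_rot: [[0.961, 0.277, 0.013], [0.277, -0.961, 0.0], [0.012, 0.004, -1.0]]
wrist_force: [-0.4, 0.7, 1.1]
width: 34.1
```

```bash
python3 - <<'E'
from h import *
c=cam('wrist'); save(c,'w4.png')
P=cloud(c);z=P[...,2];m=((z>258)&(z<268)&(c['range_z']>0)).astype(np.uint8)
k,l,st,cen=cv2.connectedComponentsWithStats(m)
for j in range(1,k):
    if st[j,4]>200:
        q=P[l==j]; print(cen[j],st[j,4],cv2.minAreaRect(q[:,:2].astype(np.float32)),np.median(q[:,2]))
for n in ['scene','side']:
    c=cam(n); P=cloud(c); z=P[...,2]; ok=c['range_z']>0; save(c,n+'4.png')
    m=ok&(z>8)&(z<70)&(P[...,0]>200)&(P[...,0]<760)&(P[...,1]<0)&(P[...,1]>-420)
    k,l,st,cen=cv2.connectedComponentsWithStats(m.astype(np.uint8))
    for j in range(1,k):
        if 80<st[j,4]<3000:
            q=P[l==j]; t=q[q[:,2]>q[:,2].max()-5]
            cc,r=cv2.minEnclosingCircle(t[:,:2].astype(np.float32))
            print('  ',cen[j].round(),'ctr',np.round(cc),'r',round(r,1),'zmax',q[:,2].max().round(),np.median(c['image'][l==j],0))
go([515,-152,120],90)
E
```

```text
[ 71.46923077 185.01623932] 1170 ((481.0268249511719, 98.4282455444336), (14.900954246520996, 41.621131896972656), 18.464397430419922) 261.53244499621724
[176.89691715 200.13198459] 1038 ((555.2581787109375, 107.5706558227539), (14.277050971984863, 41.899295806884766), 20.003963470458984) 261.6039358664006
[277.89403292 214.3590535 ] 972 ((629.2075805664062, 117.40245056152344), (13.956576347351074, 41.20560836791992), 19.935443878173828) 261.6416947986911
   [277. 259.] ctr [531. -21.] r 30.2 zmax 33.0 [19. 37. 79.]
   [246. 289.] ctr [ 515. -151.] r 29.8 zmax 34.0 [72. 69. 69.]
   [285. 310.] ctr [ 627. -163.] r 12.4 zmax 50.0 [154. 109.  36.]
   [225. 325.] ctr [ 531. -262.] r 29.8 zmax 33.0 [72. 69. 69.]
   [154. 336.] ctr [ 413. -358.] r 30.5 zmax 33.0 [73. 70. 70.]
   [197. 363.] ctr [ 531. -366.] r 12.4 zmax 42.0 [29. 27. 27.]
   [263. 370.] ctr [ 661. -319.] r 44.4 zmax 30.0 [181. 177. 170.]
   [273. 262.] ctr [532. -22.] r 29.4 zmax 33.0 [ 41.  60. 109.]
   [325. 279.] ctr [ 628. -161.] r 13.8 zmax 47.0 [160.  126.   71.5]
   [287. 287.] ctr [ 517. -152.] r 31.2 zmax 33.0 [101. 102.  99.]
   [368. 310.] ctr [ 660. -319.] r 44.5 zmax 29.0 [180. 182. 173.]
   [313. 310.] ctr [ 532. -261.] r 31.2 zmax 32.0 [102. 102.  99.]
   [334. 338.] ctr [ 533. -365.] r 12.8 zmax 40.0 [46. 45. 44.]
   [289. 350.] ctr [ 414. -358.] r 31.2 zmax 33.0 [103. 103. 101.]
clk 13.12 pos [629.2 115.  337.8] ang 16.1 w 34.1 q6 -0.28 -> d cm [-18.35  22.5   21.79] twist -73.9
```

View pics/scene4.png

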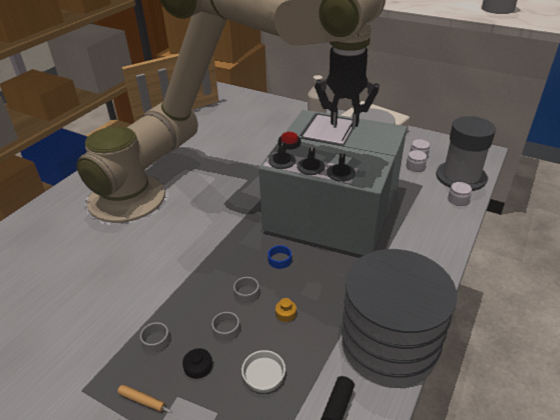

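Knobs verified at their stops: the bars are at about -70°, so θ ≈ 77°. All three chrome rings measure r ≈ 30 mm with tops near 30 mm. I'll fetch ring A at scene (246,289).

Emit:
{"op": "step_arm", "data": {"steps": [-18.3,22.5,0,-74,1,-18.3,22.5,0,-74,1,-18.3,22.5,0,-74,1,-18.3,22.5,0,-74,1,-18.3,22.5,0,-74,1,-18.3,22.5,0,-74,1,-18.3,22.5,0,-74,1,-18.3,22.5,10,-74,1]}}

```text
clock: 13.78
ee_pos: [520.0, -147.0, 301.6]
tool_rot: [[0.342, 0.94, 0.009], [0.94, -0.342, -0.006], [-0.003, 0.011, -1.0]]
wrist_force: [1.4, -1.1, 0.2]
width: 85.4
```

```bash
python3 -c "
from h import *
go([516,-152,130],90)"
```

```text
clk 13.78 pos [ 520.  -147.   301.6] ang 70.0 w 85.4 q6 -1.72 -> d cm [-0.56 -0.38 17.16] twist -20.0
```

Emit:
{"op": "step_arm", "data": {"steps": [-0.6,-0.4,17,-20,1,-0.6,-0.4,17,-20,1,-0.6,-0.4,17,-20,1,-0.6,-0.4,17,-20,1,-0.6,-0.4,17,-20,1,-0.6,-0.4,17,-20,1]}}

```text
clock: 14.28
ee_pos: [513.0, -145.7, 125.5]
tool_rot: [[0.002, 1.0, -0.005], [1.0, -0.002, 0.003], [0.003, -0.005, -1.0]]
wrist_force: [-0.2, 0.7, 1.0]
width: 85.3
```

```bash
cat >> h.py <<'E'
def ringlook(f):
    c=cam('wrist'); save(c,f); P=cloud(c); z=P[...,2]
    print('zmat',np.median(z[(c['range_z']>0)&(z<8)]).round(1))
    m=((z>16)&(z<60)&(c['range_z']>0)).astype(np.uint8); k,l,st,cen=cv2.connectedComponentsWithStats(m)
    for j in range(1,k):
        if st[j,4]>200:
            q=P[l==j]; t=q[q[:,2]>q[:,2].max()-6]; cc,r=cv2.minEnclosingCircle(t[:,:2].astype(np.float32))
            print(cen[j].round(),st[j,4],'ctr',np.round(cc,1),'r',round(r,1),'z',np.percentile(q[:,2],95).round(1),np.median(c['image'][l==j],0))
E
python3 -c "
from h import *
ringlook('w5.png');go([516,-152,3],90)"
```

```text
zmat 3.0
[13. 83.] 1240 ctr [ 418.7 -338.8] r 24.4 z 28.3 [93. 93. 93.]
[542. 252.] 7934 ctr [594.5  67.2] r 50.2 z 55.7 [79. 84. 82.]
[274. 216.] 1600 ctr [ 516.3 -149.4] r 30.0 z 28.8 [116. 116. 117.]
[ 23. 233.] 3027 ctr [ 532.4 -360.9] r 11.1 z 36.5 [45. 44. 46.]
[137. 234.] 2003 ctr [ 532.9 -259.6] r 30.4 z 28.6 [116. 116. 116.]
[438. 233.] 2053 ctr [532.6 -18.2] r 30.2 z 28.8 [ 38.  61. 115.]
[263. 330.] 2196 ctr [ 627.8 -160.6] r 13.6 z 44.4 [234. 195. 115.]
[ 87. 327.] 483 ctr [ 632.1 -323.2] r 30.5 z 25.5 [238. 238. 239.]
clk 14.33 pos [ 514.4 -146.3  127.8] ang 89.9 w 85.7 q6 -2.07 -> d cm [-0.57  0.17 12.48] twist -0.1
```

View pics/w5.png

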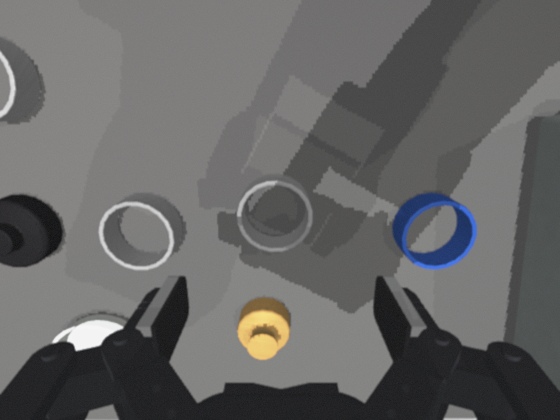

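Ring A is at wrist pixel (275,216), a bare steel ring with no blue. I'm descending onto it.

Emit:
{"op": "step_arm", "data": {"steps": [-0.4,0.2,4,0,1,-0.4,0.2,7.5,0,1,-0.4,0.2,10.5,0,1,-0.4,0.2,12.2,0,1,-0.4,0.2,12.2,0,1,-0.4,0.2,12.2,0,0.8,-0.4,0.2,12.2,0,0.6,-0.4,0.2,12.2,0,0.5]}}

```text
clock: 15.0
ee_pos: [517.9, -151.0, 8.3]
tool_rot: [[0.001, 1.0, 0.005], [1.0, -0.001, -0.002], [-0.002, 0.005, -1.0]]
wrist_force: [0.6, 0.4, 5.7]
width: 57.6
```

Emit:
{"op": "step_arm", "data": {"steps": [0,0,0,0,0.5,0,0,0,0,0.3,0,0,0,0,0.3,0,0,0,0,0.3]}}

```text
clock: 15.33
ee_pos: [517.9, -151.0, 8.2]
tool_rot: [[0.001, 1.0, 0.005], [1.0, -0.001, -0.003], [-0.003, 0.005, -1.0]]
wrist_force: [-1.1, 0.2, 7.3]
width: 57.3
```

Emit:
{"op": "step_arm", "data": {"steps": [0,0,-2,0,0.3,0,0,-5,0,0.3,0,0,-9,0,0.3,0,0,-13,0,0.3,0,0,-17,0,0.3,0,0,-21,0,0.3,0,0,-25,0,0.3,0,0,-29,0,0.3]}}

```text
clock: 16.0
ee_pos: [515.5, -149.7, 299.7]
tool_rot: [[0.001, 1.0, 0.003], [1.0, -0.001, -0.002], [-0.002, 0.003, -1.0]]
wrist_force: [0.7, -0.4, -1.7]
width: 57.3
```

```bash
python3 - <<'E'
from h import *
for n in ['scene','side']:
    c=cam(n); save(c,n+'6.png'); P=cloud(c); im=c['image'].astype(int); z=P[...,2]
    e=(P-O)@RE
    m=(abs(e[...,2]-215)<8)&(c['range_z']>0)&(e[...,1]>0)&(e[...,1]<165)&(e[...,0]>-90)&(e[...,0]<70)
    print(n,np.percentile(im[m].mean(1),[5,30,50,70,95]))
    th=130 if n=='side' else 110
    mm=(m&(im.min(-1)>th)).astype(np.uint8)
    k,l,st,cen=cv2.connectedComponentsWithStats(mm)
    i=1+np.argmax(st[1:,4]); q=np.array([ray(c,(u,v),218) for v,u in zip(*np.where(l==i))])
    qe=(q-O)@RE; r=cv2.minAreaRect(q[:,:2].astype(np.float32)); print(st[i,4],r,'ej bounds',qe.min(0),qe.max(0))
print('flap pred',ej(-12.5,80,215))
go([*ej(-12.5,80,0)[:2],320],97.2)
E
```

```text
scene [ 77.06666667 119.33333333 167.33333333 172.66666667 178.33333333]
940 ((514.9993896484375, 298.83355712890625), (110.5955810546875, 127.54141998291016), 7.05335807800293) ej bounds [-70.07066307  18.47502028 215.        ] [ 40.65625545 145.99015654 215.        ]
side [111.26666667 149.33333333 200.         217.         220.4       ]
650 ((505.6470947265625, 304.8243713378906), (134.20187377929688, 148.1456298828125), 6.91843318939209) ej bounds [-90.58242805  15.34323509 215.        ] [ 44.00679751 163.34599239 215.        ]
flap pred [517.57190755 296.80251069 218.        ]
clk 16.1 pos [ 517.5 -150.7  304. ] ang 89.9 w 57.2 q6 -2.07 -> d cm [ 4.474e+01 -1.000e-02 -1.940e+00] twist -7.3
```

View pics/scene6.png

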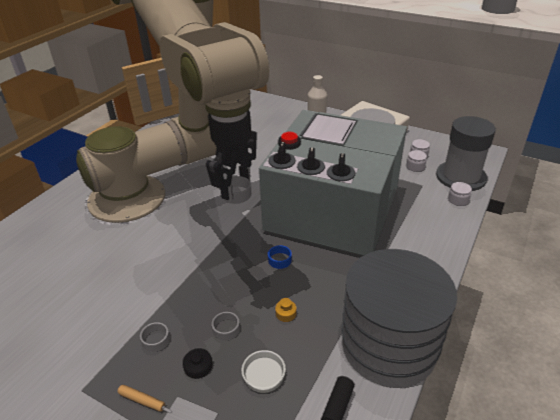

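Emit:
{"op": "step_arm", "data": {"steps": [0,0,-3,0,0.3,10,0,-3,0,0.3,44.8,0,-3,-7,0.3,44.8,0,-3,-7,0.3,44.8,0,-3,-7,0.3,44.8,0,-3,-7,0.3,44.8,0,-3,-7,0.3,44.8,0,-3,-7,0.3]}}

```text
clock: 16.77
ee_pos: [515.6, 143.5, 326.5]
tool_rot: [[-0.12, 0.993, 0.002], [0.993, 0.12, 0.0], [-0.0, 0.002, -1.0]]
wrist_force: [1.6, -0.6, -0.5]
width: 57.7
```

```bash
python3 -c "
from h import *
go([517.5,298,240],97.3)"
```

```text
clk 16.77 pos [515.6 143.5 326.5] ang 96.9 w 57.7 q6 -1.64 -> d cm [15.32  2.03  8.65] twist -0.4
```

Emit:
{"op": "step_arm", "data": {"steps": [15.3,2,0,0,0.3,15.3,2,0,0,0.3,15.3,2,0,0,0.3,15.3,2,0,0,0.3,15.3,2,3,0,0.3,15.3,2,6,0,0.3,15.3,2,8.5,0,0.3,15.3,2,8.5,0,0.3]}}

```text
clock: 17.43
ee_pos: [515.8, 295.3, 236.2]
tool_rot: [[-0.121, 0.993, -0.008], [0.993, 0.121, -0.003], [-0.002, -0.008, -1.0]]
wrist_force: [-0.0, -0.4, -1.9]
width: 57.9
```

```bash
python3 -c "
from h import *
go([517.5,298,171],97.3)
c=cam('side');cv2.imwrite('pics/s7.png',cv2.resize(c['image'][80:260,130:330,::-1],None,fx=3,fy=3))
c=cam('wrist');save(c,'w7.png')"
```

```text
clk 17.43 pos [515.8 295.3 236.2] ang 96.9 w 57.9 q6 -1.37 -> d cm [0.26 0.25 6.52] twist -0.4
```

View pics/s7.png

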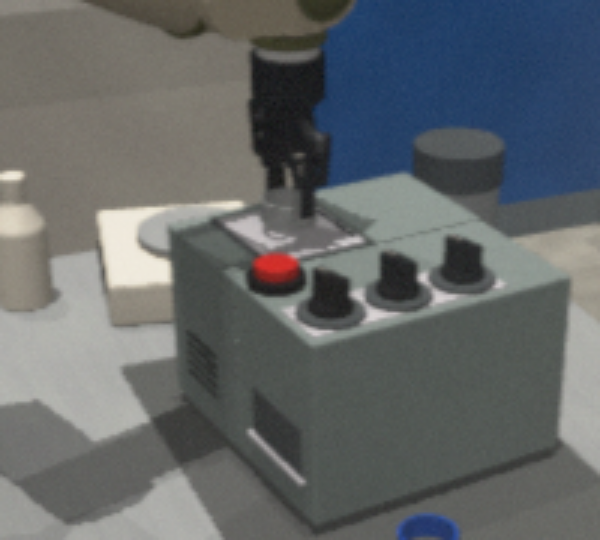

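View pics/w7.png

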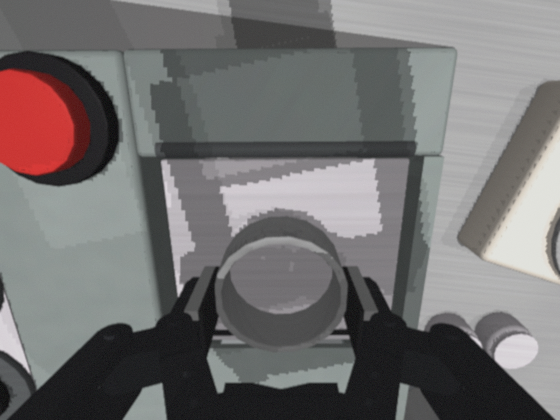

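Emit:
{"op": "step_arm", "data": {"steps": [0.2,0.1,1,0,0.3,0.2,0.1,2,0,0.3,0.2,0.1,3,0,0.3,0.2,0.1,4,0,0.3,0.2,0.1,5,0,0.3,0.2,0.1,6,0,0.3,0.2,0.1,6.8,0,0.3,0.2,0.1,6.8,0,0.3]}}

```text
clock: 18.2
ee_pos: [518.6, 297.5, 170.5]
tool_rot: [[-0.12, 0.993, -0.002], [0.993, 0.12, -0.001], [-0.001, -0.002, -1.0]]
wrist_force: [4.5, 1.2, -0.2]
width: 57.6
```

```bash
python3 -c "
from h import *
go([517.5,298,171],97.3)
c=cam('scene');cv2.imwrite('pics/s8.png',cv2.resize(c['image'][60:240,240:440,::-1],None,fx=3,fy=3))
c=cam('wrist');save(c,'w8.png')"
```

```text
clk 18.2 pos [518.6 297.5 170.5] ang 96.9 w 57.6 q6 -1.37 -> d cm [ 0.06 -0.1  -0.05] twist -0.4
```

View pics/w8.png

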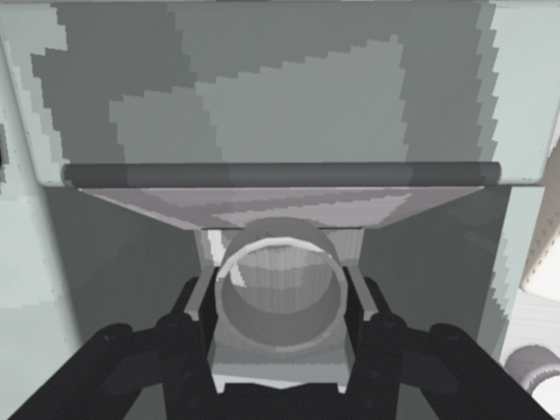

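The flap has swung down in front of the ring, whose underside is about 52 mm below the top. Releasing it now.

Emit:
{"op": "step_arm", "data": {"steps": [0,0,0,0,0.85,0,0,0,0,0.85,0,0,0,0,0.85,0,0,0,0,0.85]}}

```text
clock: 18.63
ee_pos: [518.8, 298.0, 172.8]
tool_rot: [[-0.121, 0.993, 0.001], [0.993, 0.121, 0.0], [0.0, 0.001, -1.0]]
wrist_force: [2.0, 2.2, 3.0]
width: 72.9
```

```bash
python3 -c "
from h import *
go([517.5,298,171],97.3)
c=cam('wrist');save(c,'w9.png')"
```

```text
clk 18.63 pos [518.8 298.  172.8] ang 96.9 w 72.9 q6 -1.37 -> d cm [ 0.02 -0.13  0.18] twist -0.4
```

View pics/w9.png

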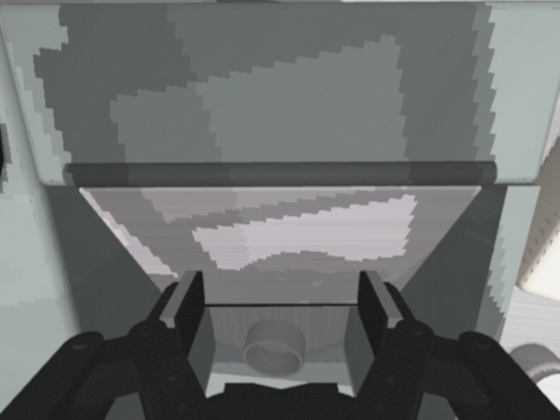

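Ring A is in the chamber, behind the flap at (275,345). I'm raising the hand and going to ring B.

Emit:
{"op": "step_arm", "data": {"steps": [0,0,-2,0,0.85,0,0,-4,0,0.85,0,0,-6,0,0.85,0,0,-9,0,0.85,0,0,-13,0,0.85,0,0,-16,0,0.85,0,0,-16,0,0.85]}}

```text
clock: 19.27
ee_pos: [519.1, 298.1, 338.5]
tool_rot: [[-0.121, 0.993, 0.008], [0.993, 0.121, 0.003], [0.002, 0.009, -1.0]]
wrist_force: [0.2, 0.6, 0.7]
width: 72.8
```

```bash
python3 - <<'E'
from h import *
go([532,-260.5,330],90)
c=cam('wrist');save(c,'w10.png')
for n in ['scene','side']:
    c=cam(n); P=cloud(c); z=P[...,2]; ok=c['range_z']>0; save(c,n+'10.png')
    m=ok&(z>8)&(z<70)&(P[...,0]>200)&(P[...,0]<760)&(P[...,1]<0)&(P[...,1]>-420)
    k,l,st,cen=cv2.connectedComponentsWithStats(m.astype(np.uint8))
    for j in range(1,k):
        if 80<st[j,4]<3000:
            q=P[l==j]; t=q[q[:,2]>q[:,2].max()-5]
            cc,r=cv2.minEnclosingCircle(t[:,:2].astype(np.float32))
            print('  ',cen[j].round(),'ctr',np.round(cc),'r',round(r,1),'zmax',q[:,2].max().round(),np.median(c['image'][l==j],0))
E
```

```text
clk 19.27 pos [519.1 298.1 338.5] ang 96.9 w 72.8 q6 -1.37 -> d cm [-55.61  -5.47   0.7 ] twist 6.9
   [277. 258.] ctr [532. -22.] r 29.9 zmax 34.0 [19. 36. 77.]
   [285. 309.] ctr [ 627. -163.] r 13.0 zmax 49.0 [150. 106.  35.]
   [225. 325.] ctr [ 531. -262.] r 30.6 zmax 33.0 [70. 67. 67.]
   [154. 336.] ctr [ 414. -357.] r 30.2 zmax 34.0 [70.  67.5 67. ]
   [197. 363.] ctr [ 532. -366.] r 12.2 zmax 42.0 [27. 25. 26.]
   [263. 370.] ctr [ 661. -319.] r 43.9 zmax 32.0 [175. 171. 164.]
   [272. 262.] ctr [535. -21.] r 31.4 zmax 31.0 [ 41.  60. 108.]
   [325. 278.] ctr [ 627. -161.] r 13.0 zmax 47.0 [160. 127.  72.]
   [368. 310.] ctr [ 661. -319.] r 43.7 zmax 29.0 [184. 186. 178.]
   [313. 310.] ctr [ 532. -260.] r 31.8 zmax 30.0 [101. 101.  98.]
   [334. 338.] ctr [ 532. -366.] r 13.0 zmax 40.0 [46. 45. 44.]
   [289. 350.] ctr [ 414. -356.] r 31.2 zmax 30.0 [102. 102. 100.]
```

View pics/w10.png

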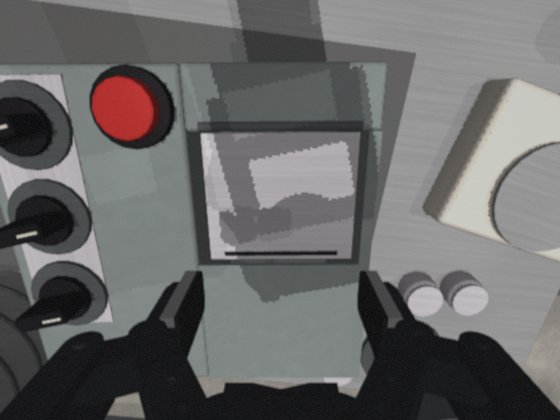

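The flap is shut, with the plate flush at (280,190), and ring A is no longer on top. Next is ring B.

Emit:
{"op": "step_arm", "data": {"steps": [-55.6,-5.5,0,7,1,-55.6,-5.5,0,7,1,-55.6,-5.5,0,7,1,-55.6,-5.5,0,7,1,-55.6,-5.5,0,7,1,-55.6,-5.5,0,7,1,-55.6,-5.5,0,7,1,-55.6,-5.5,0,7,1]}}

```text
clock: 20.08
ee_pos: [525.1, -37.2, 330.4]
tool_rot: [[0.001, 1.0, -0.004], [1.0, -0.001, 0.001], [0.001, -0.004, -1.0]]
wrist_force: [0.7, 0.3, -0.5]
width: 85.3
```

```bash
python3 -c "
from h import *
go([532,-260.5,130],90)"
```

```text
clk 20.08 pos [525.1 -37.2 330.4] ang 89.9 w 85.3 q6 -1.87 -> d cm [-22.36   0.8   20.01] twist -0.1
```

Emit:
{"op": "step_arm", "data": {"steps": [-22.4,0.8,0,0,1,-22.4,0.8,0,0,1,-22.4,0.8,3,0,1,-22.4,0.8,20,0,1,-22.4,0.8,20,0,1,-22.4,0.8,20,0,1,-22.4,0.8,20,0,1,-22.4,0.8,20,0,1]}}

```text
clock: 20.75
ee_pos: [532.4, -255.9, 135.5]
tool_rot: [[0.001, 1.0, -0.003], [1.0, -0.001, 0.003], [0.003, -0.003, -1.0]]
wrist_force: [1.3, -0.2, -0.6]
width: 85.1
```

Emit:
{"op": "step_arm", "data": {"steps": [0,0,0,0,1,0,0,0,0,1]}}

```text
clock: 20.92
ee_pos: [532.3, -255.5, 136.3]
tool_rot: [[0.003, 1.0, -0.006], [1.0, -0.003, 0.005], [0.005, -0.006, -1.0]]
wrist_force: [0.0, -0.2, 0.9]
width: 85.3
```

```bash
python3 -c "
from h import *
ringlook('w11.png');go([532,-261,4],90)"
```

```text
zmat 3.1
[132.  44.] 2567 ctr [ 414.2 -355.6] r 30.1 z 28.8 [166. 166. 166.]
[ 11. 173.] 1238 ctr [ 499.6 -470.3] r 32.0 z 22.4 [208. 171. 127.]
[148. 205.] 4049 ctr [ 532.7 -363.5] r 12.2 z 37.1 [46. 45. 47.]
[273. 208.] 1464 ctr [ 532.6 -259.8] r 30.0 z 28.8 [118. 118. 118.]
[540. 205.] 1090 ctr [534.3 -26. ] r 28.2 z 28.8 [ 36.  58. 110.]
[366. 303.] 647 ctr [ 631.2 -172.4] r 4.0 z 28.5 [173. 137.  82.]
[220. 341.] 1640 ctr [ 661.8 -317.6] r 44.2 z 25.5 [205.5 207.5 205. ]
[  6. 364.] 617 ctr [ 702.9 -520.4] r 7.7 z 35.7 [70. 70. 70.]
clk 20.97 pos [ 533.4 -255.4  138.7] ang 89.9 w 85.2 q6 -2.22 -> d cm [-0.58 -0.12 13.47] twist -0.1
```

View pics/w11.png

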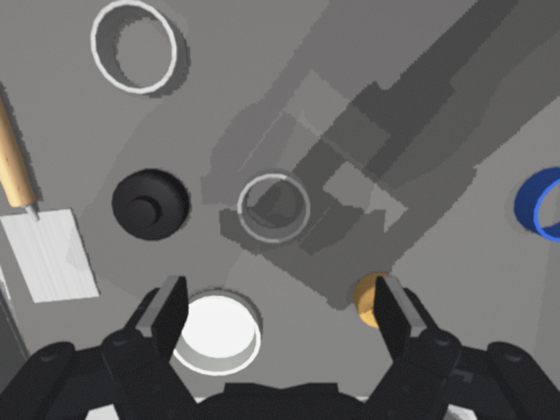

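Ring B is at (273,208), with about 16 mm of clearance to the cap at (150,205). I'm descending.

Emit:
{"op": "step_arm", "data": {"steps": [-0.5,-0.1,4,0,1,-0.5,-0.1,8,0,1,-0.5,-0.1,11,0,1,-0.5,-0.1,13.3,0,1,-0.5,-0.1,13.3,0,1,-0.5,-0.1,13.3,0,0.8,-0.5,-0.1,13.3,0,0.6,-0.5,-0.1,13.3,0,0.4]}}

```text
clock: 21.63
ee_pos: [534.3, -261.5, 9.4]
tool_rot: [[0.001, 1.0, 0.004], [1.0, -0.001, -0.003], [-0.003, 0.004, -1.0]]
wrist_force: [-0.1, 1.9, 4.4]
width: 57.9
```

Emit:
{"op": "step_arm", "data": {"steps": [0,0,0,0,0.3,0,0,0,0,0.3,0,0,0,0,0.3,0,0,0,0,0.3]}}

```text
clock: 21.97
ee_pos: [534.3, -261.5, 9.4]
tool_rot: [[0.001, 1.0, 0.005], [1.0, -0.001, -0.003], [-0.003, 0.005, -1.0]]
wrist_force: [0.2, 1.7, 6.7]
width: 57.5
```

Emit:
{"op": "step_arm", "data": {"steps": [0,0,-2,0,0.3,0,0,-5,0,0.3,0,0,-9,0,0.3,0,0,-13,0,0.3,0,0,-17,0,0.3,0,0,-22,0,0.3,0,0,-27,0,0.3,0,0,-32,0,0.3]}}

```text
clock: 22.63
ee_pos: [532.1, -260.1, 305.7]
tool_rot: [[0.001, 1.0, 0.003], [1.0, -0.001, -0.002], [-0.002, 0.003, -1.0]]
wrist_force: [1.6, -0.5, -1.4]
width: 57.7
```

```bash
python3 -c "
from h import *
go([517.8,298,330],97.3)"
```

```text
clk 22.63 pos [ 532.1 -260.1  305.7] ang 89.9 w 57.7 q6 -2.22 -> d cm [55.8  -1.48 -2.55] twist -7.4
```

Emit:
{"op": "step_arm", "data": {"steps": [0,0,-1,0,0.3,55.8,-1.5,-1,-7,0.3,55.8,-1.5,-1,-7,0.3,55.8,-1.5,-1,-7,0.3,55.8,-1.5,-1,-7,0.3,55.8,-1.5,-1,-7,0.3,55.8,-1.5,-1,-7,0.3,55.8,-1.5,-1,-7,0.3]}}

```text
clock: 23.3
ee_pos: [524.3, 32.8, 313.3]
tool_rot: [[-0.121, 0.993, 0.003], [0.993, 0.121, -0.0], [-0.001, 0.003, -1.0]]
wrist_force: [-0.0, 0.1, -2.4]
width: 57.9
```

```bash
python3 -c "
from h import *
go([517.8,298,240],97.3)"
```

```text
clk 23.3 pos [524.3  32.8 313.3] ang 96.9 w 57.9 q6 -1.85 -> d cm [26.41  2.53  7.31] twist -0.4
```

Emit:
{"op": "step_arm", "data": {"steps": [26.4,2.5,0,0,0.3,26.4,2.5,0,0,0.3,26.4,2.5,0,0,0.3,26.4,2.5,0,0,0.3,26.4,2.5,0,0,0.3,26.4,2.5,0,0,0.3,26.4,2.5,2,0,0.3,26.4,2.5,5,0,0.3]}}

```text
clock: 23.97
ee_pos: [518.0, 299.9, 264.7]
tool_rot: [[-0.125, 0.992, 0.008], [0.992, 0.125, 0.004], [0.003, 0.009, -1.0]]
wrist_force: [0.8, -0.4, -1.6]
width: 57.7
```

```bash
python3 -c "
from h import *
go([518,298,170],97.3)"
```

```text
clk 23.97 pos [518.  299.9 264.7] ang 97.2 w 57.7 q6 -1.37 -> d cm [-0.21 -0.1   9.47] twist -0.1
```

Emit:
{"op": "step_arm", "data": {"steps": [-0.1,0,1.5,0,0.3,-0.1,0,3,0,0.3,-0.1,0,4.2,0,0.3,-0.1,0,5.4,0,0.3,-0.1,0,6.6,0,0.3,-0.1,0,7.8,0,0.3,-0.1,0,9,0,0.3,-0.1,0,9.5,0,0.3]}}

```text
clock: 24.63
ee_pos: [519.2, 294.9, 167.6]
tool_rot: [[-0.121, 0.993, 0.004], [0.993, 0.121, 0.001], [0.001, 0.004, -1.0]]
wrist_force: [4.3, 0.6, 1.9]
width: 56.6
```

Emit:
{"op": "step_arm", "data": {"steps": [0,0,0,0,0.3,0,0,0,0,0.3]}}

```text
clock: 24.8
ee_pos: [519.2, 294.9, 167.6]
tool_rot: [[-0.121, 0.993, 0.003], [0.993, 0.121, 0.001], [0.0, 0.003, -1.0]]
wrist_force: [4.7, 0.4, -0.4]
width: 56.6
```

```bash
python3 -c "
from h import *
go([518,298,170],97.3)
c=cam('wrist');save(c,'w12.png')"
```

```text
clk 24.8 pos [519.2 294.9 167.6] ang 96.9 w 56.6 q6 -1.37 -> d cm [ 0.33 -0.08 -0.24] twist -0.4
```

View pics/w12.png

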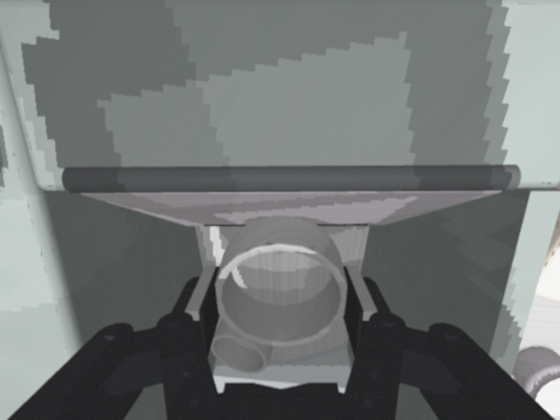

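Emit:
{"op": "step_arm", "data": {"steps": [0,0,0,0,0.85,0,0,0,0,0.85,0,0,0,0,0.85,0,0,0,0,0.85,0,0,0,0,0.85]}}

```text
clock: 25.27
ee_pos: [518.4, 294.8, 166.5]
tool_rot: [[-0.121, 0.993, 0.0], [0.993, 0.121, 0.0], [0.0, 0.0, -1.0]]
wrist_force: [1.0, 0.8, 4.1]
width: 72.7
```

```bash
python3 -c "
from h import *
go([518,298,170],97.3)
c=cam('wrist');save(c,'w13.png')"
```

```text
clk 25.27 pos [518.4 294.8 166.5] ang 96.9 w 72.7 q6 -1.37 -> d cm [ 0.32  0.   -0.35] twist -0.4
```

View pics/w13.png

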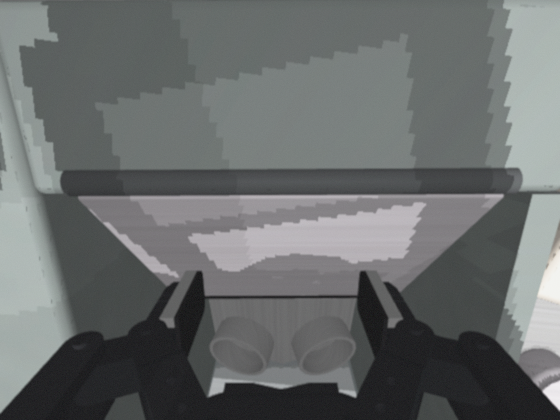

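Two rings are now in the chamber, at (240,345) and (322,343). I'm raising the hand for ring C.

Emit:
{"op": "step_arm", "data": {"steps": [0,0,-2,0,0.85,0,0,-4,0,0.85,0,0,-6,0,0.85,0,0,-9,0,0.85,0,0,-13,0,0.85,0,0,-17,0,0.85,0,0,-17,0,0.85]}}

```text
clock: 25.9
ee_pos: [519.1, 295.0, 343.6]
tool_rot: [[-0.121, 0.993, 0.011], [0.993, 0.121, 0.004], [0.002, 0.011, -1.0]]
wrist_force: [0.5, 1.0, -0.3]
width: 72.4
```

```bash
python3 - <<'E'
from h import *
go([414.5,-357,330],80)
c=cam('wrist');save(c,'w14.png')
for n in ['scene','side']:
    c=cam(n); P=cloud(c); z=P[...,2]; ok=c['range_z']>0; save(c,n+'14.png')
    m=ok&(z>8)&(z<70)&(P[...,0]>200)&(P[...,0]<760)&(P[...,1]<0)&(P[...,1]>-420)
    k,l,st,cen=cv2.connectedComponentsWithStats(m.astype(np.uint8))
    for j in range(1,k):
        if 80<st[j,4]<3000:
            q=P[l==j]; t=q[q[:,2]>q[:,2].max()-5]
            cc,r=cv2.minEnclosingCircle(t[:,:2].astype(np.float32))
            print('  ',cen[j].round(),'ctr',np.round(cc),'r',round(r,1),'zmax',q[:,2].max().round(),np.median(c['image'][l==j],0))
E
```

```text
clk 25.9 pos [519.1 295.  343.6] ang 96.9 w 72.4 q6 -1.37 -> d cm [-63.47 -18.26   1.01] twist 16.9
   [277. 258.] ctr [532. -20.] r 31.2 zmax 33.0 [19. 35. 77.]
   [285. 309.] ctr [ 626. -163.] r 12.8 zmax 50.0 [150. 106.  35.]
   [154. 336.] ctr [ 414. -357.] r 31.0 zmax 32.0 [70. 68. 68.]
   [197. 363.] ctr [ 532. -366.] r 11.7 zmax 42.0 [27. 25. 26.]
   [263. 370.] ctr [ 661. -319.] r 43.6 zmax 31.0 [175. 171. 164.]
   [273. 262.] ctr [532. -21.] r 29.8 zmax 32.0 [ 41.  60. 108.]
   [325. 278.] ctr [ 627. -163.] r 13.5 zmax 47.0 [161. 127.  73.]
   [368. 310.] ctr [ 661. -319.] r 44.6 zmax 29.0 [182. 185. 175.]
   [334. 338.] ctr [ 531. -365.] r 13.8 zmax 41.0 [46. 45. 44.]
   [289. 350.] ctr [ 414. -356.] r 30.8 zmax 32.0 [102. 103. 100.]
```

View pics/w14.png

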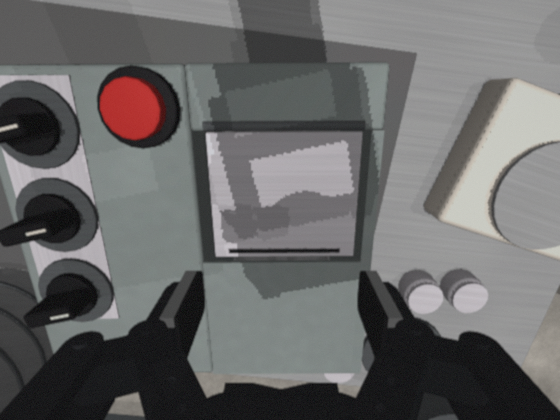

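View pics/side14.png

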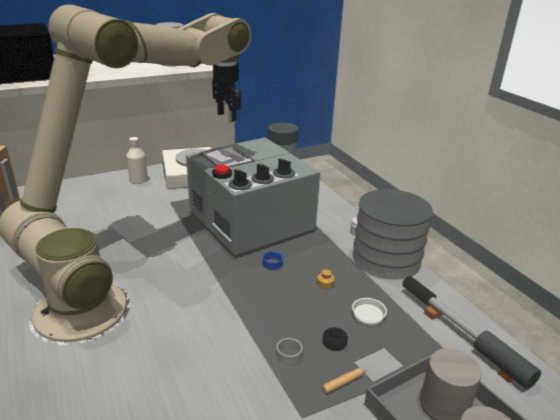

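Flap shut; only ring C, at side pixel (289,350), remains. Going to it.

Emit:
{"op": "step_arm", "data": {"steps": [-63.5,-18.2,0,17,1,-63.5,-18.2,0,17,1,-63.5,-18.2,0,17,1,-63.5,-18.2,0,17,1,-63.5,-18.2,0,17,1,-63.5,-18.2,0,17,1,-63.5,-18.2,0,17,1,-63.5,-18.2,0,17,1]}}

```text
clock: 26.72
ee_pos: [464.4, -36.0, 334.2]
tool_rot: [[0.175, 0.985, -0.004], [0.985, -0.175, 0.001], [0.001, -0.004, -1.0]]
wrist_force: [-0.3, -1.0, -0.2]
width: 85.4
```

Emit:
{"op": "step_arm", "data": {"steps": [-36,-10.4,0,0,1,-36,-10.4,0,0,1,-36,-10.4,0,0,1,-36,-10.4,0,0,1]}}

```text
clock: 27.05
ee_pos: [390.5, -185.0, 334.3]
tool_rot: [[0.175, 0.985, -0.003], [0.985, -0.175, 0.003], [0.002, -0.004, -1.0]]
wrist_force: [1.7, -0.7, -0.2]
width: 85.6
```

```bash
python3 -c "
from h import *
go([414.5,-357,140],80)"
```

```text
clk 27.05 pos [ 390.5 -185.   334.3] ang 79.9 w 85.6 q6 -2.11 -> d cm [-16.56   5.44  19.37] twist -0.1
```

Emit:
{"op": "step_arm", "data": {"steps": [-16.5,5.4,0,0,1,-16.5,5.4,0,0,1,-16.5,5.4,0,0,1,-16.5,5.4,0,0,1,-16.5,5.4,19,0,1,-16.5,5.4,19,0,1,-16.5,5.4,19,0,1,-16.5,5.4,19,0,1]}}

```text
clock: 27.72
ee_pos: [415.4, -354.0, 165.8]
tool_rot: [[0.175, 0.984, -0.003], [0.984, -0.175, 0.003], [0.003, -0.003, -1.0]]
wrist_force: [0.3, -1.1, -0.8]
width: 85.5
```

Emit:
{"op": "step_arm", "data": {"steps": [0,0,1,0,1,0,0,1,0,1,0,0,1,0,1]}}

```text
clock: 27.97
ee_pos: [416.1, -354.6, 158.5]
tool_rot: [[0.175, 0.985, -0.002], [0.985, -0.175, 0.003], [0.002, -0.002, -1.0]]
wrist_force: [-0.9, 0.3, 0.8]
width: 85.2
```

```bash
python3 -c "
from h import *
ringlook('w15.png');go([414.5,-357,4],80)"
```

```text
zmat 1.9
[277. 198.] 1238 ctr [ 414.1 -355.6] r 30.0 z 28.8 [101. 100. 101.]
[158. 257.] 844 ctr [ 457.8 -482.4] r 25.9 z 23.1 [205. 168. 125.]
[290. 307.] 2491 ctr [ 532.1 -363.6] r 12.3 z 37.1 [40. 39. 41.]
[ 64. 326.] 2724 ctr [ 509.7 -589.5] r 51.4 z 49.9 [70. 70. 71.]
[489. 340.] 337 ctr [ 613.5 -161. ] r 19.1 z 25.9 [107.  86.  53.]
[349. 373.] 460 ctr [ 634.4 -314.6] r 32.7 z 25.6 [220. 221. 221.]
[103. 413.] 361 ctr [ 606.6 -583.7] r 6.7 z 51.7 [77. 74. 72.]
clk 28.02 pos [ 416.6 -355.1  159.8] ang 79.9 w 85.3 q6 -2.32 -> d cm [-0.23 -0.17 15.58] twist -0.1
```

View pics/w15.png

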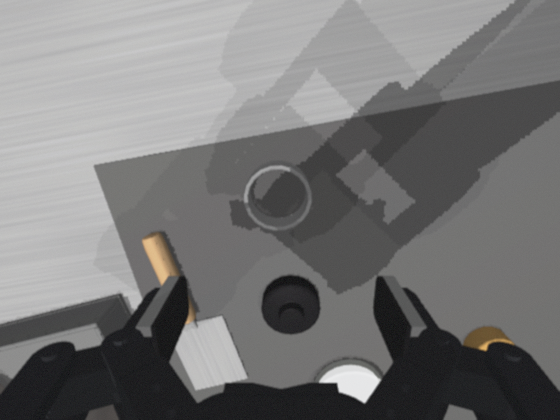

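Ring C is at (277,198) and clear of its neighbours. I'm descending.

Emit:
{"op": "step_arm", "data": {"steps": [-0.1,-0.2,4,0,1,-0.1,-0.2,8,0,1,-0.1,-0.2,12,0,1,-0.1,-0.2,14.5,0,1,-0.1,-0.2,15.5,0,1,-0.1,-0.2,15.5,0,1,-0.1,-0.2,15.5,0,0.7,-0.1,-0.2,15.5,0,0.4]}}

```text
clock: 28.68
ee_pos: [415.3, -356.8, 6.7]
tool_rot: [[0.175, 0.985, 0.002], [0.985, -0.175, -0.003], [-0.003, 0.003, -1.0]]
wrist_force: [0.1, -0.3, -0.4]
width: 64.0
```

Emit:
{"op": "step_arm", "data": {"steps": [0,0,0,0,0.3,0,0,0,0,0.3,0,0,0,0,0.3,0,0,0,0,0.3]}}

```text
clock: 29.02
ee_pos: [415.4, -356.8, 7.2]
tool_rot: [[0.175, 0.985, 0.003], [0.985, -0.175, -0.004], [-0.003, 0.004, -1.0]]
wrist_force: [-1.4, -0.0, 7.6]
width: 58.3
```

Emit:
{"op": "step_arm", "data": {"steps": [0,0,-2,0,0.3,0,0,-5,0,0.3,0,0,-9,0,0.3,0,0,-13,0,0.3,0,0,-17,0,0.3,0,0,-22,0,0.3,0,0,-27,0,0.3,0,0,-32,0,0.3]}}

```text
clock: 29.68
ee_pos: [413.8, -354.8, 303.6]
tool_rot: [[0.175, 0.985, 0.002], [0.985, -0.175, -0.002], [-0.002, 0.002, -1.0]]
wrist_force: [0.4, -0.7, -1.5]
width: 58.1
```

```bash
python3 -c "
from h import *
go([518,298,330],97.3)"
```

```text
clk 29.68 pos [ 413.8 -354.8  303.6] ang 79.9 w 58.1 q6 -2.32 -> d cm [66.09 -1.15 -2.77] twist -17.4
```

Emit:
{"op": "step_arm", "data": {"steps": [0,0,-1,0,0.3,66.1,-1.2,-1,-17,0.3,66.1,-1.2,-1,-17,0.3,66.1,-1.2,-1,-17,0.3,66.1,-1.2,-1,-17,0.3,66.1,-1.2,-1,-17,0.3,66.1,-1.2,-1,-17,0.3,66.1,-1.2,-1,-17,0.3]}}

```text
clock: 30.35
ee_pos: [459.6, -65.5, 311.2]
tool_rot: [[-0.12, 0.993, 0.003], [0.993, 0.12, -0.001], [-0.001, 0.002, -1.0]]
wrist_force: [1.9, 0.2, -1.8]
width: 58.2
```

```bash
python3 -c "
from h import *
go([518,298,330],97.3)"
```

```text
clk 30.35 pos [459.6 -65.5 311.2] ang 96.9 w 58.2 q6 -2.09 -> d cm [35.38 10.18 -1.91] twist -0.4
```

Emit:
{"op": "step_arm", "data": {"steps": [35.4,10.2,-1,0,0.3,35.4,10.2,-1,0,0.3,35.4,10.2,-1,0,0.3,35.4,10.2,-1,0,0.3,35.4,10.2,-1,0,0.3,35.4,10.2,-1,0,0.3,35.4,10.2,-1,0,0.3,35.4,10.2,-1,0,0.3]}}

```text
clock: 31.02
ee_pos: [512.4, 263.5, 320.5]
tool_rot: [[-0.121, 0.993, 0.003], [0.993, 0.121, 0.001], [0.0, 0.003, -1.0]]
wrist_force: [1.1, -0.6, -1.5]
width: 58.5
```

Emit:
{"op": "step_arm", "data": {"steps": [3,0.9,0,0,0.3,3,0.9,0,0,0.3,3,0.9,3,0,0.3,3,0.9,5,0,0.3,3,0.9,5,0,0.3]}}

```text
clock: 31.43
ee_pos: [516.8, 291.7, 265.9]
tool_rot: [[-0.121, 0.993, -0.006], [0.993, 0.121, -0.002], [-0.001, -0.006, -1.0]]
wrist_force: [-0.5, 0.2, -3.0]
width: 58.2
```

```bash
python3 -c "
from h import *
go([518,298,170],97.3)"
```

```text
clk 31.43 pos [516.8 291.7 265.9] ang 96.9 w 58.2 q6 -1.38 -> d cm [0.63 0.25 9.58] twist -0.4
```

Emit:
{"op": "step_arm", "data": {"steps": [0.5,0.1,1.5,0,0.3,0.5,0.1,3,0,0.3,0.5,0.1,4.2,0,0.3,0.5,0.1,5.4,0,0.3,0.5,0.1,6.6,0,0.3,0.5,0.1,7.8,0,0.3,0.5,0.1,9,0,0.3,0.5,0.1,9.6,0,0.3]}}

```text
clock: 32.1
ee_pos: [520.3, 297.2, 174.6]
tool_rot: [[-0.12, 0.993, 0.005], [0.993, 0.12, 0.001], [0.001, 0.005, -1.0]]
wrist_force: [4.0, 0.8, 2.6]
width: 58.4
```

Emit:
{"op": "step_arm", "data": {"steps": [0,0,0,0,0.3,0,0,0,0,0.3]}}

```text
clock: 32.27
ee_pos: [519.9, 297.2, 174.3]
tool_rot: [[-0.12, 0.993, 0.003], [0.993, 0.12, 0.001], [0.0, 0.003, -1.0]]
wrist_force: [4.4, 1.1, 0.9]
width: 58.1
```

```bash
python3 -c "
from h import *
go([518,298,170],97.3)
c=cam('wrist');save(c,'w16.png')"
```

```text
clk 32.27 pos [519.9 297.2 174.3] ang 96.9 w 58.1 q6 -1.37 -> d cm [ 0.1  -0.18  0.43] twist -0.4
```

View pics/w16.png

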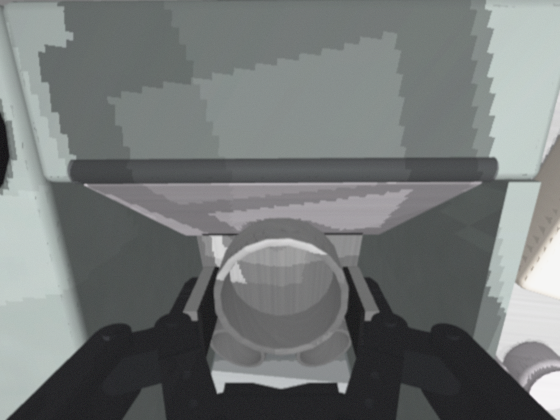

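Underside is about 48 mm below the top. I'll go 6 mm lower and release.

Emit:
{"op": "step_arm", "data": {"steps": [0,0,0.6,0,0.3,0,0,0.6,0,0.3,0,0,0.6,0,0.85,0,0,0.6,0,0.85,0,0,0.6,0,0.85,0,0,0.6,0,0.85,0,0,0.6,0,0.85]}}

```text
clock: 32.9
ee_pos: [518.9, 297.4, 166.8]
tool_rot: [[-0.121, 0.993, 0.0], [0.993, 0.121, 0.0], [0.0, 0.0, -1.0]]
wrist_force: [1.7, 2.7, 2.7]
width: 72.9
```

```bash
python3 -c "
from h import *
go([518,298,170],97.3)
c=cam('wrist');save(c,'w17.png')"
```

```text
clk 32.9 pos [518.9 297.4 166.8] ang 96.9 w 72.9 q6 -1.37 -> d cm [ 0.07 -0.08 -0.32] twist -0.4
```

View pics/w17.png

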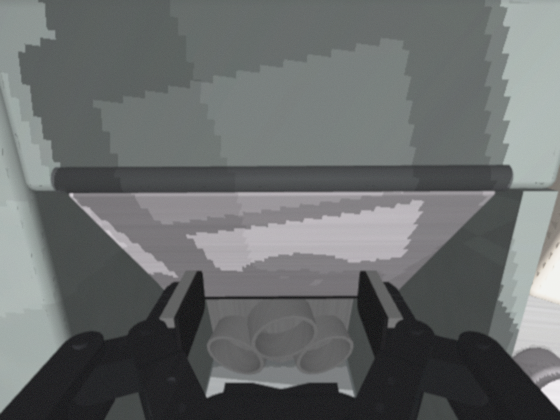

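Emit:
{"op": "step_arm", "data": {"steps": [0,0,-2,0,0.85,0,0,-4,0,0.85,0,0,-6,0,0.85,0,0,-9,0,0.85,0,0,-13,0,0.85,0,0,-17,0,0.85,0,0,-17,0,0.85]}}

```text
clock: 33.53
ee_pos: [519.4, 297.5, 344.2]
tool_rot: [[-0.121, 0.993, 0.011], [0.993, 0.121, 0.003], [0.002, 0.011, -1.0]]
wrist_force: [1.2, 0.7, 0.9]
width: 72.7
```

```bash
python3 - <<'E'
from h import *
go([457,179,300],97)
c=cam('wrist');save(c,'w18.png'); P=cloud(c); im=c['image'].astype(int)
m=(im[...,0]>150)&(im[...,1]<80)&(P[...,2]>236); q=P[m]; print(len(q),(q.min(0)+q.max(0))/2,np.median(q,0),cv2.minEnclosingCircle(q[:,:2].astype(np.float32)))
for n in ['scene','side']: save(cam(n),n+'18.png')
E
```

```text
clk 33.53 pos [519.4 297.5 344.2] ang 96.9 w 72.7 q6 -1.37 -> d cm [-11.02  -7.67   4.31] twist -0.1
2777 [456.31078347 223.56792638 362.66059407] [456.33945735 180.62378025 241.87216292] ((447.936279296875, 223.6139373779297), 65.48273468017578)
```

View pics/w18.png

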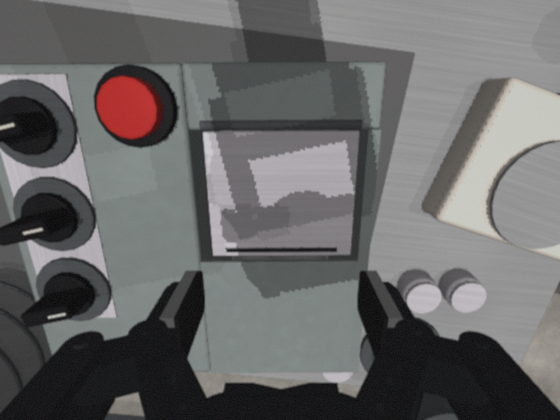

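View pics/scene18.png

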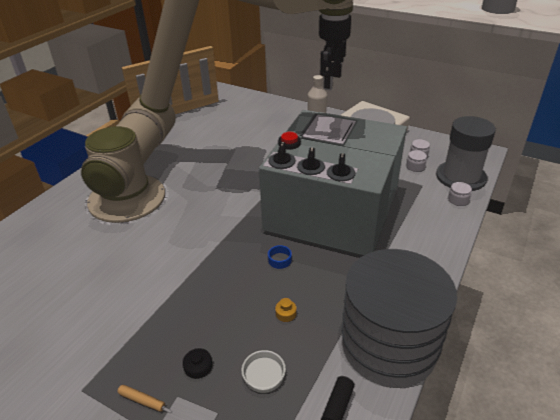

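The flap is shut and no chrome ring is left on the mat. The button is at (456.5,180), top 242 mm. I'll close the fingers and press it.

Emit:
{"op": "step_arm", "data": {"steps": [-11,-7.7,0,0,0,-11,-7.7,0,0,0,-11,-7.7,0,0,0,-11,-7.7,2,0,0,-11,-7.7,4,0,0,-11,-7.7,5,0,0,-11,-7.7,5,0,0,-11,-7.7,5,0,0]}}

```text
clock: 34.35
ee_pos: [455.1, 178.7, 285.4]
tool_rot: [[-0.12, 0.993, -0.004], [0.993, 0.12, -0.0], [-0.0, -0.004, -1.0]]
wrist_force: [-0.1, -0.4, -0.2]
width: -0.2
```

```bash
python3 -c "
from h import *
go([456.8,179.5,242],97)"
```

```text
clk 34.35 pos [455.1 178.7 285.4] ang 96.9 w -0.2 q6 -1.56 -> d cm [0.06 0.19 4.34] twist -0.1
```

Emit:
{"op": "step_arm", "data": {"steps": [0.1,0.1,2,0,0,0.1,0.1,3.6,0,0,0.1,0.1,4,0,0,0.1,0.1,4.4,0,0,0.1,0.1,4.8,0,0,0.1,0.1,4.8,0,0]}}

```text
clock: 34.85
ee_pos: [456.8, 180.0, 239.0]
tool_rot: [[-0.121, 0.993, 0.001], [0.993, 0.121, 0.0], [0.0, 0.001, -1.0]]
wrist_force: [-1.3, 0.0, 3.4]
width: 0.1
```

Emit:
{"op": "step_arm", "data": {"steps": [0,0,0.2,0,0,0,0,0.4,0,0,0,0,0.4,0,0]}}

```text
clock: 35.1
ee_pos: [456.8, 180.0, 234.9]
tool_rot: [[-0.121, 0.993, 0.001], [0.993, 0.121, 0.0], [0.0, 0.001, -1.0]]
wrist_force: [-0.8, -0.3, 5.4]
width: 0.2
```

Emit:
{"op": "step_arm", "data": {"steps": [0,0,0.1,0,0,0,0,0.2,0,0,0,0,0.2,0,0]}}

```text
clock: 35.35
ee_pos: [456.9, 180.0, 234.0]
tool_rot: [[-0.121, 0.993, 0.002], [0.993, 0.121, 0.0], [0.0, 0.002, -1.0]]
wrist_force: [-3.6, 0.2, 11.2]
width: -0.0
```

Emit:
{"op": "step_arm", "data": {"steps": [0,0,0.1,0,0,0,0,0.1,0,0,0,0,0.1,0,0]}}

```text
clock: 35.6
ee_pos: [456.9, 180.0, 233.9]
tool_rot: [[-0.121, 0.993, 0.004], [0.993, 0.121, 0.001], [0.0, 0.004, -1.0]]
wrist_force: [-5.0, -0.2, 17.9]
width: -0.4
```

The button bottomed out: force rose to 18 N with no further travel. I'm raising the hand clear.

Emit:
{"op": "step_arm", "data": {"steps": [0,0,-1,0,0,0,0,-3,0,0,0,0,-6,0,0,0,0,-10,0,0,0,0,-14,0,0,0,0,-14,0,0,0,0,-14,0,0]}}

```text
clock: 36.18
ee_pos: [457.1, 179.9, 373.3]
tool_rot: [[-0.121, 0.993, 0.004], [0.993, 0.121, 0.0], [-0.0, 0.004, -1.0]]
wrist_force: [-0.4, 0.3, -1.2]
width: 0.2
```

```bash
python3 - <<'E'
from h import *
go([456.8,179.5,242],97)
c=cam('wrist');save(c,'w19.png'); P=cloud(c); im=c['image'].astype(int)
m=(im[...,0]>150)&(im[...,1]<80)&(P[...,2]<300)&(P[...,2]>100); print('button z',np.median(P[m],0))
z=P[...,2];m=((z>258)&(z<268)&(c['range_z']>0)).astype(np.uint8)
k,l,st,cen=cv2.connectedComponentsWithStats(m)
for j in range(1,k):
    if st[j,4]>200: print('knob',cen[j],cv2.minAreaRect(P[l==j][:,:2].astype(np.float32)))
e=(P-O)@RE; m=(c['range_z']>0)&(abs(e[...,0]+12.5)<45)&(abs(e[...,1]-80)<50); print('flap z',np.percentile(P[m][:,2],[5,50,95]))
save(cam('side'),'side19.png'); save(cam('scene'),'scene19.png')
E
```

```text
clk 36.18 pos [457.1 179.9 373.3] ang 96.9 w 0.2 q6 -1.56 -> d cm [-0.04 -0.09 13.13] twist -0.1
button z [446.40064951 181.3686216  241.962131  ]
knob [178.78791774 219.51928021] ((479.949951171875, 97.8372802734375), (14.16307258605957, 41.79861831665039), 19.30611228942871)
knob [187.77689873 296.16139241] ((553.8945922851562, 107.0346450805664), (13.904316902160645, 41.42499923706055), 20.247949600219727)
flap z [216.76399615 218.10584987 219.18013565]
```

View pics/w19.png

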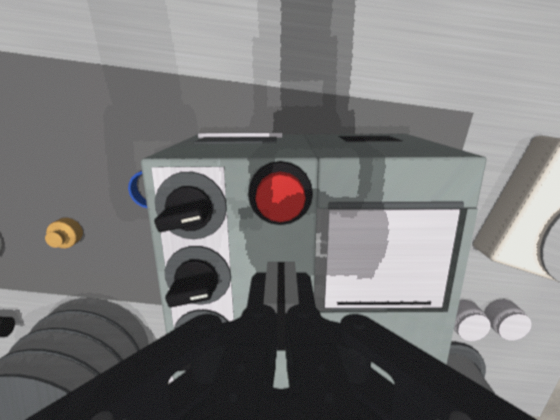

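View pics/side19.png

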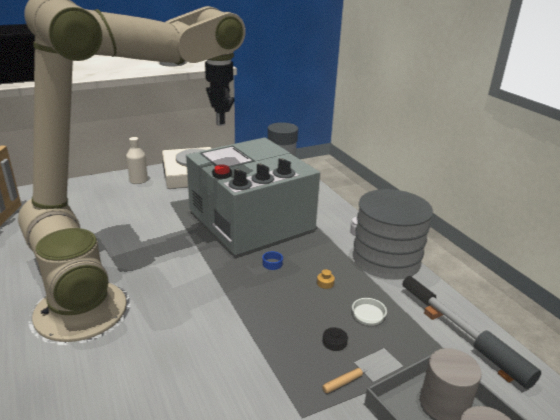

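The button is back up (top 242 mm), the flap is flush at 218 mm, the knobs are still at their stops, the mat has no chrome rings left, and the hand touches nothing. I'm handing in the job.

```bash
python3 -c "
from h import *
print(ctrl.finish_job())"
```

```text
the job is handed in; nothing more can be done
None
```

The job is done and handed in at about 36 s of the 210 s allowed; the hand-in reports no verdict.

- **Knobs:** I turned the front, middle and rear knobs clockwise to their end stops, in that order. After all three were turned, the bars measured about 77° (1.35 rad). The last look showed the front and middle knobs unchanged; the rear one was hidden behind the gripper.
- **Rings:** I pushed the three chrome rings through the flap one by one. The wrist camera showed all three in the chamber, and none was left on the mat.
- **Flap and button:** The flap shut flush after each ring, at 218 mm. I pressed the red button until it bottomed out at about 8 mm of travel and 18 N, and it came back up to 242 mm.
- **Left alone:** The cap, weight, dish and blue ring were not touched and still stand where they were.

No check failed. The wrist camera placed the knobs about 1–2 mm off where the gripper met them, which is within its calibration.

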